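# Load a bearing cap into a leaf drill jig with a push-push latch

### The job

Load the longer of the two bearing-cap castings into the leaf drill jig: press the leaf's black pad once so that its push-push latch lets go and the leaf springs up, lay the casting in the nest with its narrow ear towards the latch and make sure that it sits fully down on its rest pads. Only then swing the leaf down over it and press the pad until the latch catches, so that the leaf stays shut by itself. Leave the other casting, the oil can and the block of punches standing where they are.

Things in the scene. Friction and masses are not known exactly. Their poses are not given: they have to be found in the camera images.
- drill_jig: Grey leaf drill jig, fixed to the bench: base plate 216 x 100 mm, top face 30 mm above the bench. Origin on the bench under its centre; x runs from the latch end (nearer the robot) to the hinge end, y to its left, z up. Latch housing 30 x 46 mm at x = -91 mm, 52 mm high; hinge cheeks 12 mm thick at x = 92, y = +-41 mm, 75 mm high.
- nest (a point): Where the casting's origin must lie: jig centre, 34 mm above the bench, level with the tops of two 4 mm rest pads at x = +-40 mm; axes as the jig's. Guides 10 mm higher than the pads, rounded on top, stand beside the ears (|x| 35 to 49 mm) and past their ends (|x| over 53 mm), with 1.5 mm play each side. For |x| under 33 mm the plate is bare: room for fingers.
- jig_leaf (a joint): Angle of the leaf, rad: 0 latched, -0.05 at its bottom stop, 1.66 open (leaning back 5 deg). Starts latched; a spring opens it in 1.5 s; about 3 N at the pad holds it shut. Push-push latch: pressed from 0 below -0.04 and let go, it springs open; brought down from open below -0.035 and let go, it is caught at 0. Press slowly to the stop and hold there 0.3 s; shorter presses do nothing.
- leaf_pad (a point): Middle of the top of the black ribbed pad (24 x 36 mm) at the leaf's free end, 182 mm from the hinge axis, 70 mm above the bench when latched; it moves with the leaf and travels 9 mm down to the bottom stop. Steel leaf: plate 8 mm thick, 66 mm wide (46 mm at the pad), reaching 198 mm from the hinge axis, its mid-plane through that axis, with a window 66 x 46 mm for the arch.
- leaf_hinge (a point): Middle of the leaf's hinge axis, which runs along the jig's y, at x = 92 mm of the jig, 62 mm above the bench; axes as the jig's. The leaf opens upward and back, away from the latch end. Shut, it lies 58 to 66 mm above the bench; two drill bushes stand 3 mm above it, 52 and 132 mm from the hinge axis.
- long_cap: The casting to load: dark iron bearing cap 104 (x) x 40 (y) mm, about 0.45 kg, loose. Origin: centre of its flat underside, z up. Mid arch 60 mm across, 30 mm high, with flat parallel sides at y = +-20 mm (grasp there); on it a round boss 18 mm across, flat top 38 mm above the underside. Ears 14 mm thick: +x ear 40 mm wide, -x ear only 28 mm wide.
- short_cap: The other casting, not wanted: same shape, but 86 mm long. Loose; leave it alone. One casting lies to the left and one to the right of the jig, either way. Above the right-hand place hangs a lamp shade, 226 mm across, rim 555 mm above the bench, centred at x = 0.70, y = -0.35 m: keep the wrist low there.
- punch_block: Loose bystander: dark wooden block 59 x 59 x 62 mm with punches standing in it up to 176 mm above the bench. Origin at the centre of its underside.
- oil_can: Loose bystander: copper pump oiler, 64 mm across, body 58 mm high, thin spout up to 125 mm. Origin at the centre of its underside.

How it is judged (in metres and radians):
On the way, in this order (a step that is already met when the one before it is completed fails the run):
1. the leaf is freed and has sprung up (value of joint jig_leaf above 1.3 rad), for 0.2 s.
2. the longer casting sits fully down in the nest, let go, with the leaf still open (x of long_cap in the frame of nest between -0.003 and 0.003 m and y of long_cap in the frame of nest between -0.003 and 0.003 m and z of long_cap in the frame of nest below 0.0025 m and angle between long_cap's own z axis and vertical below 0.035 rad and angle between the x axis of long_cap and the x axis of drill_jig, either way round below 0.08 rad and value of joint jig_leaf above 0.8 rad and contact force between the fingers and long_cap below 0.3 N), for 0.2 s.
At the end, for the whole second after the job is handed in: The leaf is latched (0 +-0.03 rad); the longer casting rests in the nest the right way round (0.08 rad), within 3 mm of the nest point in x and y, at most 2.5 mm above it, tilted under 0.035 rad; the short casting, oil can and punch block are within 30 mm of their starts (x of long_cap in the frame of nest between -0.003 and 0.003 m and y of long_cap in the frame of nest between -0.003 and 0.003 m and z of long_cap in the frame of nest below 0.0025 m and angle between long_cap's own z axis and vertical below 0.035 rad and angle between the x axis of long_cap and the x axis of drill_jig, either way round below 0.08 rad and value of joint jig_leaf between -0.03 and 0.03 rad and linear speed of long_cap below 0.02 m/s and distance of each of short_cap, punch_block, oil_can from where it was at the start of the episode below 0.03 m); the robot touches nothing.
It fails at once if the short casting pushed over or shoved away (distance of short_cap from where it was at the start of the episode above 0.03 m or angle between short_cap's own z axis and vertical above 0.4 rad).
It fails at once if the punch block pushed over or shoved away (distance of punch_block from where it was at the start of the episode above 0.03 m or angle between punch_block's own z axis and vertical above 0.4 rad).
It fails at once if the oil can pushed over or shoved away (distance of oil_can from where it was at the start of the episode above 0.03 m or angle between oil_can's own z axis and vertical above 0.4 rad).
It also fails if it takes over 70 s, if anything falls off the work surface, if the arm or the gripper's body presses on something with over 40 N, if the wrist force passes 120 N, or if a joint passes its speed limit or range.

### The arm

A 6-joint arm with a two-finger parallel gripper is mounted at the origin on a cart in front of the work surface, level with it; the furniture and walls round the work are solid. World frame = base frame: x ahead of the robot, y to its left, z up, the work surface at z = 0. Lengths are in mm, angles in degrees, forces in N, time in s.
With the tool pointing down it reaches from about 350 to 925 mm from the base axis. Payload 6.4 kg.
Tool frame: the origin (TCP) lies between the finger pads; the fingertips stand r.finger_overhang ahead of it and the grasp point (between the pads) lies 2 mm behind it (r.finger_overhang is the distance from the TCP to the fingertips, in mm); z points along the fingers, y is the line along which they close (so a half turn about z gives the same grasp; the last joint's range is limited). The gripper opens to 85 mm and grips with 20 to 120 N. Pads are 22 mm wide; open, the fingers measure 114 mm over their backs; the gripper's body (76 mm by 85 mm) begins 54 mm behind the grasp point. The pads swing forward as they close: fully open they stand 13 mm farther back than shut.
Start: joints at [-82.053, 14.043, 89.255, -0, 76.702, -9.975], TCP at [200.025, -618.469, 216.69] pointing down, gripper open.
Joint ranges: [-179.41, 179.41], [-58.25, 129.5], [7.25, 145.43], [-54.29, 234.29], [11.92, 165.04], [-157.13, 157.13]. Speed limits (degrees/s): [147.25, 147.25, 180, 180, 180, 180].

### API

Orientations are given as a 3x3 rotation matrix whose columns are the frame's x, y, z axes.
In Python, from plant import r, optics, order, regions_of, tip_of gives the robot as it stands.
- The arm moves only by the shell command python3 -m creep 'ROWS' [OPENING] [FORCE]. ROWS is JSON, a list of rows, each a list of 6 numbers: the shift along the tool's x, y, z scaled (see below), then the turn, a rotation vector about the tool's x, y, z scaled (see below). In form: [[x, y, z, wx, wy, wz], ...]. A call has exactly 5 rows; each row is the pose to reach, as a shift and turn from the pose commanded when the call began, along the tool's axes at that moment; what a row does not reach only later rows make up. The controller multiplies each number of a shift by 80 cm and each number of a turn by 45 degrees. A row lasts 1/12 s, in which the tool goes at most 41.7 mm and 7.16 degrees, less where a joint would pass 70% of its speed; a pose out of reach is approached as far as the arm can. A call with a number of a shift or a turn outside -1 to 1 is refused whole. A call with a gripper value outside its range is refused whole. OPENING is the opening, from -1 (shut) to 1 (fully open), so that 0 is half open, set as the call begins (- or left out, the last holds). The fingers move at their own pace and stop on an object; FORCE is the grip in N (left out, the last holds). Time passes only in rows, so rows that repeat a pose let the fingers close, or fill a call up. It gives the time, the measured TCP pose, the force, the opening and the grip force at its end, in the units of the state.
- r.get_state(): the state, without advancing time (a new reading comes with each control period).
- optics.grab_frame(name): name is "scene" or "side" or "wrist"; returns a dict with "img" (384x512x3 uint8, red, green, blue), "mtx" (3x3 intrinsics, pixels), "extrinsics" (4x4, takes a point from world to camera coordinates). Camera axes: x right, y down, z forward; pixel columns grow to the right and rows downward; lengths in mm; the calibration is good to about 2 mm. The wrist camera is an equidistant fisheye: a pixel r from the principal point sees the ray r / f radians off the axis. A picture is of the moment at which its call begins. There is no depth.
- order.job_done(): hands the job in; it is judged then, once.
Trained networks look in a picture, given as the dict that the camera call returned (one of the last four; its "shot" number tells which), for a name from the list of things; names that differ only in an ending like _2 or _b are one class to them, and where a whole thing is asked for, a point or a joint stands for the part that bears it (a point fixed in the world has none). Each returns a list of dicts, best first, with "confidence" (0 to 1); they miss things now and then, are a little off and sometimes report something else, mostly with a low value. They report only what shows in the picture. A call takes as long as a camera call.
- regions_of(picture, thing): "pixels" (384x512 bool, what is visible of it) and "extent" ([left, top, right, bottom] in pixels, round what is visible of it).
- tip_of(picture, thing): "pixel" ([row, column] in pixels: a listed point, or the origin of a listed thing).
The state is a dict: "clock": time; "q": joint angles; "dq": joint speeds; "effort": joint torques, N m; "position": TCP position; "tcp_rot": TCP orientation; "force": force on the tool from outside, world axes, zero at the start; "wrist_torque": the same for the moment, N m; "opening": opening from 0.0 (shut) to 1.0 (fully open); "gripper_force": force on a finger pad.
Only numpy, scipy, OpenCV 4.12 (cv2) and the standard library are available. Lean on these libraries where they do the work, as an engineer would, in place of code of your own. Each camera call takes 0.05 s, during which the arm holds its last target. There are 200 camera calls.

## Working session

There is one attempt and no reset: what is moved stays moved. The work goes in short steps, Python scripts to look and compute and a shell command to move; the robot and the scene stay as the last step left them, time stands still between calls to the robot, and variables do not carry over. Pictures are saved under pics/ and viewed, at most 10 in all, crops included, and the job is handed in when it is done.

```bash
mkdir -p pics; ls; cat > h.py <<'E'
import numpy as np, cv2, sys
from plant import r, optics, order, regions_of, tip_of
def save(f,n): cv2.imwrite('pics/'+n, f['img'][:,:,::-1])
def ray(f,rc,fish=False):
    K=f['mtx'];E=f['extrinsics'];x=(rc[1]-K[0,2])/K[0,0];y=(rc[0]-K[1,2])/K[1,1]
    if fish:
        t=np.hypot(x,y);s=np.sin(t)/max(t,1e-9);d=np.array([x*s,y*s,np.cos(t)])
    else: d=np.array([x,y,1.])
    R=E[:3,:3];return -R.T@E[:3,3],R.T@d
def onz(f,rc,z,fish=False):
    o,d=ray(f,rc,fish);return o+d*(z-o[2])/d[2]
def proj(f,P,fish=False):
    c=(f['extrinsics']@np.append(P,1))[:3];K=f['mtx']
    if fish:
        n=np.hypot(c[0],c[1]);t=np.arctan2(n,c[2]);c=np.array([c[0]/n*t,c[1]/n*t,1])
    p=K@(c/c[2]);return p[[1,0]]
def state():
    s=r.get_state();print('t',s['clock'],'q',np.round(s['q'],1),'p',np.round(s['position'],1),'F',np.round(s['force'],1),'op',s['opening'],'\n',np.round(s['tcp_rot'],3).tolist());return s
def plan(P,yaw):
    """shift/turn (scaled) for a downward tool whose y axis lies at yaw (deg, world)"""
    s=r.get_state();R=np.array(s['tcp_rot']);from scipy.spatial.transform import Rotation as Ro
    y=np.array([np.cos(np.radians(yaw)),np.sin(np.radians(yaw)),0]);z=np.array([0,0,-1.])
    if y@R[:,1]<0:y=-y
    T=np.c_[np.cross(y,z),y,z]
    d=R.T@(np.array(P)-s['position']);w=Ro.from_matrix(R.T@T).as_rotvec(degrees=True)
    print('row',np.round(d/800,4),np.round(w/45,4),'mm',np.round(d,1),'deg',np.round(w,1))
E
python3 - <<'E'
from h import *
s=state();print(r.finger_overhang)
for c in ('scene','side'):
    f=optics.grab_frame(c);save(f,c+'0.png')
    print(c,'campos',ray(f,[192,256])[0].round())
    for t,z in (('drill_jig',0),('leaf_pad',70),('leaf_hinge',62),('nest',34),('long_cap',0),('short_cap',0),('punch_block',0),('oil_can',0)):
        for h in tip_of(f,t)[:2]: print(t,np.round(h['pixel'],1),round(h['confidence'],2),onz(f,h['pixel'],z).round(1))
E
```

```text
pics
t 0.0 q [-82.1  14.1  89.3   0.   76.7 -10. ] p [ 199.9 -617.9  215.6] F [-0.2  0.9 -0.7] op 1.001492713105741 
 [[0.951, 0.308, -0.0], [0.308, -0.951, 0.002], [0.0, -0.002, -1.0]]
17.0
scene campos [-394.  684.  606.]
drill_jig [208. 285.] 0.75 [ 562.2 -158.4   -0. ]
leaf_pad [201.9 313.4] 0.65 [ 438.5 -145.5   70. ]
leaf_pad [210.1 358.2] 0.58 [ 339.5 -205.3   70. ]
leaf_hinge [184.7 265.7] 0.62 [ 611.4 -125.1   62. ]
leaf_hinge [248.  198.1] 0.61 [416.5 212.1  62. ]
nest [201.1 289.1] 0.58 [ 535.9 -148.9   34. ]
long_cap [260.1 135.3] 0.67 [543.  304.3   0. ]
short_cap [204.2 310.8] 0.71 [ 539.8 -236.6    0. ]
punch_block [248.2 197.6] 0.73 [508.7 159.8   0. ]
oil_can [210.6 354.2] 0.45 [ 439.5 -309.6    0. ]
side campos [397. 825. 720.]
drill_jig [186.1 254.3] 0.58 [ 539.2 -141.6    0. ]
drill_jig [153.2 259.7] 0.22 [ 550.5 -331.4    0. ]
leaf_pad [167.1 284.6] 0.97 [ 452.7 -155.7   70. ]
leaf_pad [183.6 254.8] 0.26 [525.8 -59.4  70. ]
leaf_hinge [171.9 221.7] 0.82 [ 631.1 -110.4   62. ]
leaf_hinge [263.  249.3] 0.52 [493.2 225.8  62. ]
nest [177.2 254.9] 0.61 [ 537.7 -140.4   34. ]
nest [166.7 285.5] 0.19 [ 453.2 -212.8   34. ]
long_cap [305.7 223.4] 0.85 [537.  301.3   0. ]
long_cap [258.6 250.8] 0.58 [501.  154.5  -0. ]
short_cap [152.2 260.2] 0.55 [ 549.8 -338.1    0. ]
punch_block [263.2 248.7] 0.56 [503.6 170.2   0. ]
punch_block [306.8 223.2] 0.19 [536.8 304.2   0. ]
oil_can [159.8 293.4] 0.89 [ 434.  -310.1    0. ]
```

View pics/side0.png

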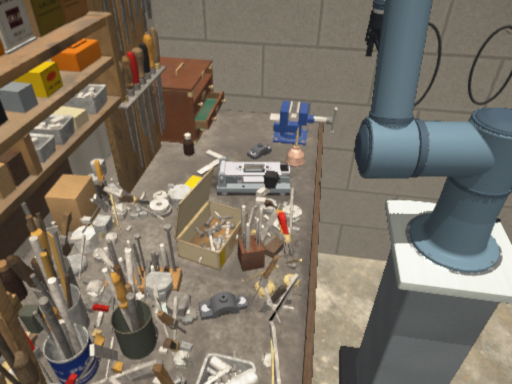

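View pics/scene0.png

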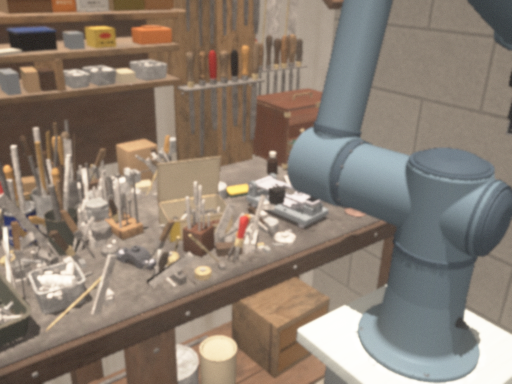

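Side view: long casting presumably left at (305,222), other at (151,260), jig at (180,255) with its pad at (270,178); oil can (157,295), punch block (252,250). The scene view agrees. I'll go above the pad and look with the wrist camera.

```bash
python3 - <<'E'
from h import *
plan([445,-158,230],104.3)
E
```

```text
row [ 0.4685 -0.4535 -0.0166] [0.0001 0.     0.0804] mm [ 374.8 -362.8  -13.3] deg [0.  0.  3.6]
```

```bash
C="python3 -m creep"
python3 -m creep '[[0.02,-0.019,0,0,0,0],[0.06,-0.058,0,0,0,0],[0.1,-0.097,0,0,0,0],[0.14,-0.135,0,0,0,0],[0.17,-0.165,0,0,0,0]]' -1 40
python3 -m creep '[[0.035,-0.034,0,0,0,0],[0.07,-0.068,0,0,0,0],[0.105,-0.102,0,0,0,0],[0.14,-0.135,0,0,0,0],[0.17,-0.165,0,0,0,0]]'
python3 -m creep '[[0.03,-0.03,-0.003,0,0,0.02],[0.06,-0.06,-0.007,0,0,0.04],[0.09,-0.09,-0.012,0,0,0.06],[0.12,-0.115,-0.0166,0,0,0.08],[0.1285,-0.1235,-0.0166,0,0,0.0804]]'
python3 -m creep '[[0,0,0,0,0,0],[0,0,0,0,0,0],[0,0,0,0,0,0],[0,0,0,0,0,0],[0,0,0,0,0,0]]'
python3 - <<'E'
from h import *
state()
f=optics.grab_frame('wrist');save(f,'w1.png')
for t,z in (('drill_jig',0),('leaf_pad',70),('leaf_hinge',62),('nest',34),('long_cap',0),('short_cap',0),('oil_can',0)):
    for h in tip_of(f,t)[:2]: print(t,np.round(h['pixel'],1),round(h['confidence'],2),onz(f,h['pixel'],z,True).round(1))
E
```

```text
clock: 1.32
position: [288.9, -450.1, 216.7]
tcp_rot: [[0.952, 0.307, 0.0], [0.307, -0.952, -0.0], [0.0, 0.0, -1.0]]
force: [0.9, -0.7, 0.9]
opening: 0.302
gripper_force: 0.0
clock: 1.73
position: [377.9, -282.3, 216.9]
tcp_rot: [[0.951, 0.308, 0.001], [0.308, -0.951, -0.0], [0.001, 0.001, -1.0]]
force: [0.7, -0.6, -0.3]
opening: -0.001
gripper_force: 0.0
clock: 2.15
position: [446.3, -155.9, 231.1]
tcp_rot: [[0.968, 0.25, 0.002], [0.25, -0.968, -0.0], [0.002, 0.001, -1.0]]
force: [0.7, 0.8, 1.4]
opening: -0.003
gripper_force: 0.0
clock: 2.57
position: [444.1, -159.7, 229.8]
tcp_rot: [[0.969, 0.245, -0.0], [0.245, -0.969, 0.0], [-0.0, -0.0, -1.0]]
force: [0.6, 0.4, -0.1]
opening: -0.005
gripper_force: 0.0
t 2.5667 q [-33.6 -11.4 113.8  -0.   77.7  42.2] p [ 444.1 -159.7  229.8] F [ 0.6  0.4 -0.1] op -0.0054413848766173886 
 [[0.969, 0.245, -0.0], [0.245, -0.969, 0.0], [-0.0, -0.0, -1.0]]
drill_jig [ 78.1 265.6] 0.75 [ 547.2 -148.4    0. ]
leaf_pad [157.6 260.8] 0.76 [ 458.5 -163.4   70. ]
nest [ 78.6 264. ] 0.57 [ 543.9 -146.1   34. ]
long_cap [46.3  0. ] 0.49 [540.1 305.8   0. ]
short_cap [114.8 395.9] 0.56 [ 553.2 -334.8    0. ]
oil_can [190.3 351.3] 0.95 [ 431.7 -304.6    0. ]
```

View pics/w1.png

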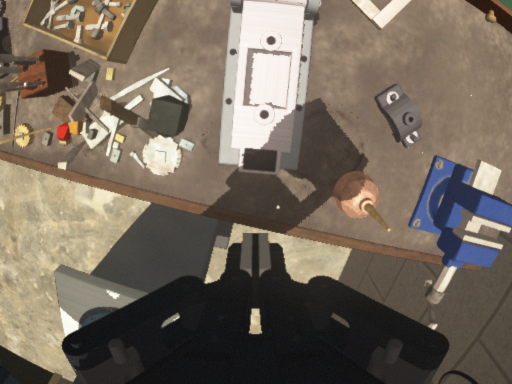

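Wrist view: pad at (160,260), drill bushes at about (115,263) and (40,271), narrow latch end toward the robot; right casting at (113,398), oil can at (190,353).

```bash
python3 - <<'E'
from h import *
f=optics.grab_frame('wrist')
a=onz(f,[115,263.5],69,True);b=onz(f,[40.5,271],69,True);p=onz(f,[160,260.5],70,True)
d=b-a;print(a.round(1),b.round(1),p.round(1),np.hypot(*d[:2]),np.degrees(np.arctan2(d[1],d[0])))
m=regions_of(f,'leaf_pad')[0]['pixels'];print(onz(f,np.argwhere(m).mean(0),70,True))
u=d/np.hypot(*d[:2]);print('centre est from bushes',(a+b)/2, 'pad est', a-u*50)
plan([(a-u*50)[0],(a-u*50)[1],95],14.0+90)
E
```

```text
[ 504.4 -153.7   69. ] [ 584.2 -141.3   69. ] [ 456.3 -162.9   70. ] 80.72721540255108 8.847416997273935
[ 537.84560607 -149.20411948   70.        ]
centre est from bushes [ 544.32076305 -147.48870043   69.        ] pad est [ 455.03235265 -161.38695082   69.        ]
row [0.0117 0.0065 0.1687] [ 0.     -0.      0.0068] mm [  9.4   5.2 135. ] deg [ 0.  -0.   0.3]
```

```bash
python3 -m creep '[[0.005,0.003,0.035,0,0,0.03],[0.0128,0.006,0.075,0,0,0.07],[0.0128,0.006,0.115,0,0,0.12],[0.0128,0.006,0.15,0,0,0.12],[0.0128,0.006,0.169,0,0,0.12]]'
python3 -m creep '[[0,0,0,0,0,0],[0,0,0.004,0,0,0],[0,0,0.008,0,0,0],[0,0,0.01,0,0,0],[0,0,0.012,0,0,0]]'
python3 -m creep '[[0,0,0.002,0,0,0],[0,0,0.004,0,0,0],[0,0,0.006,0,0,0],[0,0,0.008,0,0,0],[0,0,0.009,0,0,0]]'
```

```text
clock: 3.48
position: [453.8, -159.5, 91.2]
tcp_rot: [[0.988, 0.155, -0.004], [0.155, -0.988, 0.003], [-0.004, -0.004, -1.0]]
force: [-0.5, -0.6, -0.4]
opening: 0.0
gripper_force: 0.0
clock: 3.9
position: [456.6, -161.3, 86.3]
tcp_rot: [[0.988, 0.155, 0.002], [0.155, -0.988, -0.001], [0.002, 0.002, -1.0]]
force: [0.6, 0.6, -0.1]
opening: 0.002
gripper_force: 0.0
clock: 4.32
position: [455.6, -160.7, 77.8]
tcp_rot: [[0.988, 0.155, -0.0], [0.155, -0.988, 0.0], [-0.0, -0.0, -1.0]]
force: [0.5, -0.2, 0.2]
opening: 0.003
gripper_force: 0.0
```

```bash
python3 -m creep '[[0,0,0.001,0,0,0],[0,0,0.002,0,0,0],[0,0,0.003,0,0,0],[0,0,0.004,0,0,0],[0,0,0.005,0,0,0]]'
python3 - <<'E'
from h import *
f=optics.grab_frame('side')
img=f['img'][120:220,210:330];cv2.imwrite('pics/s2.png',cv2.resize(img[:,:,::-1],None,fx=6,fy=6,interpolation=cv2.INTER_CUBIC))
E
```

```text
clock: 4.73
position: [455.7, -160.8, 73.9]
tcp_rot: [[0.988, 0.155, -0.0], [0.155, -0.988, 0.0], [-0.0, -0.0, -1.0]]
force: [0.6, -0.2, 0.1]
opening: 0.004
gripper_force: 0.0
```

View pics/s2.png

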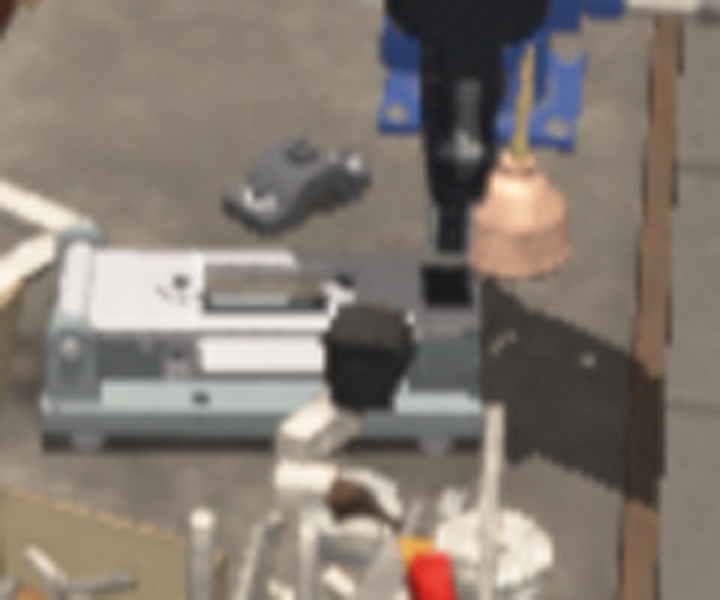

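The crop shows the fingertip (250,450) ending at or above the pad's far edge (pad middle at (284,447)); check by projection.

```bash
python3 - <<'E'
from h import *
f=optics.grab_frame('side')
for P in ([455.7,-160.8,57],[455.7,-160.8,70],[455.7,-160.8,74],[455.7,-160.8,87],[455,-161.4,70],[452.7,-155.7,70]):
    p=proj(f,np.array(P));print(P,p.round(1),((p-[120,210])*6).round())
# pad centre in crop 284,447
print(onz(f,[120+284/6,210+447/6],70),[np.round(h['pixel'],1) for h in tip_of(f,'leaf_pad')])
w=optics.grab_frame('wrist');cv2.imwrite('pics/w2.png',cv2.resize(w['img'][60:300,160:360,::-1],None,fx=2.5,fy=2.5))
for P in ([455.7,-160.8,57],[455.7,-160.8,70],[455.7,-160.8,90]): print(proj(w,np.array(P),True))
print([(np.round(h['pixel'],1),onz(w,h['pixel'],70,True)) for h in tip_of(w,'leaf_pad')])
E
```

```text
[455.7, -160.8, 57] [169.7 283.5] [298. 441.]
[455.7, -160.8, 70] [166.1 283.7] [276. 442.]
[455.7, -160.8, 74] [164.9 283.8] [269. 443.]
[455.7, -160.8, 87] [161.2 284.1] [247. 445.]
[455, -161.4, 70] [166. 284.] [276. 444.]
[452.7, -155.7, 70] [167.1 284.6] [283. 448.]
[ 452.84689652 -154.46132281   70.        ] [array([165.5, 283.7]), array([153.1, 257.1])]
[224.28038496 253.83534212]
[233.33540367 253.77121578]
[249.80362363 253.65605198]
[(array([232.3, 258.3]), array([ 456.80685273, -163.37644443,   70.        ])), (array([239.7, 402. ]), array([ 463.58926806, -259.39686832,   70.        ]))]
```

View pics/w2.png

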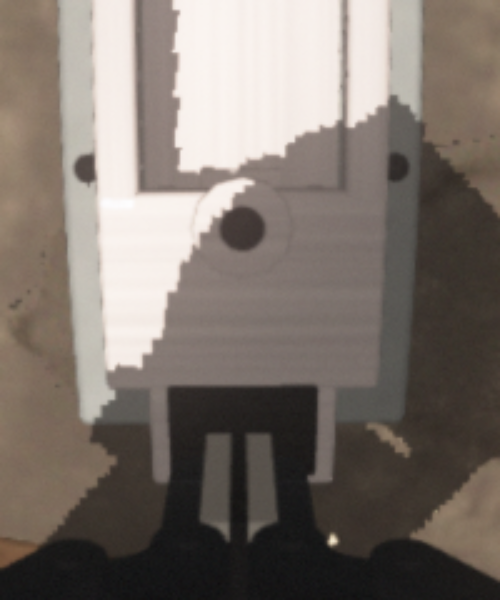

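Wrist crop: the shut fingertips (432,238) are over the black pad; no contact force yet. Keep going down slowly.

```bash
python3 -m creep '[[0,0,0.0015,0,0,0],[0,0,0.003,0,0,0],[0,0,0.0045,0,0,0],[0,0,0.006,0,0,0],[0,0,0.006,0,0,0]]'
python3 -m creep '[[0,0,0.0015,0,0,0],[0,0,0.003,0,0,0],[0,0,0.0045,0,0,0],[0,0,0.006,0,0,0],[0,0,0.006,0,0,0]]'
```

```text
clock: 5.4
position: [455.5, -160.6, 68.8]
tcp_rot: [[0.988, 0.155, -0.001], [0.155, -0.988, 0.0], [-0.0, -0.0, -1.0]]
force: [0.4, -0.1, -0.1]
opening: -0.003
gripper_force: 0.0
clock: 5.82
position: [455.6, -160.6, 64.1]
tcp_rot: [[0.988, 0.155, -0.0], [0.155, -0.988, 0.0], [-0.0, -0.0, -1.0]]
force: [-0.0, -0.2, 0.2]
opening: -0.0
gripper_force: 0.0
```

```bash
python3 - <<'E'
from h import *
print(r.finger_overhang);state()
f=optics.grab_frame('side');w=optics.grab_frame('wrist')
a=cv2.resize(f['img'][140:200,220:300,::-1],(400,300),interpolation=cv2.INTER_CUBIC)
b=cv2.resize(w['img'][180:300,180:340,::-1],(400,300),interpolation=cv2.INTER_CUBIC)
cv2.imwrite('pics/c3.png',np.hstack([a,b]))
E
```

```text
17.0
t 5.8167 q [-32.9   3.3 119.    0.   57.8  48.2] p [ 455.6 -160.6   64.1] F [-0.  -0.2  0.2] op -0.00047072045370949076 
 [[0.988, 0.155, -0.0], [0.155, -0.988, 0.0], [-0.0, -0.0, -1.0]]
```

View pics/c3.png

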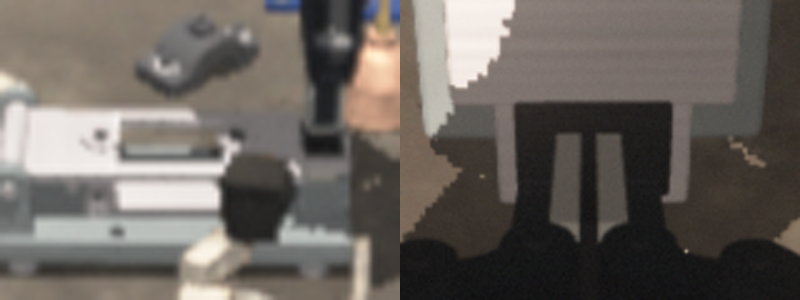

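Left half (side): the fingertip (122,322) is only just reaching the pad's top; right half (wrist): pad spans columns 515–672. Still no contact, consistent with zero force, so continue down and calibrate by contact.

```bash
python3 -m creep '[[0,0,0.001,0,0,0],[0,0,0.002,0,0,0],[0,0,0.003,0,0,0],[0,0,0.004,0,0,0],[0,0,0.004,0,0,0]]'
python3 -m creep '[[0,0,0.001,0,0,0],[0,0,0.002,0,0,0],[0,0,0.003,0,0,0],[0,0,0.004,0,0,0],[0,0,0.004,0,0,0]]'
python3 - <<'E'
from h import *
w=optics.grab_frame('wrist');s=r.get_state();R=np.array(s['tcp_rot']);p=np.array(s['position'])
for o in (-12,-6,0,8,17):
    print(o,[proj(w,p+R@[x,0,o],True).round(1).tolist() for x in (-11,0,11)])
print(w['mtx'],ray(w,[192,256])[0])
E
```

```text
clock: 6.33
position: [455.6, -160.7, 61.0]
tcp_rot: [[0.988, 0.155, -0.0], [0.155, -0.988, 0.0], [-0.0, -0.0, -1.0]]
force: [0.5, -0.7, -0.4]
opening: -0.001
gripper_force: 0.0
clock: 6.75
position: [455.6, -160.7, 57.8]
tcp_rot: [[0.988, 0.155, -0.0], [0.155, -0.988, 0.0], [-0.0, -0.0, -1.0]]
force: [0.5, -0.7, 0.3]
opening: 0.001
gripper_force: 0.0
-12 [[262.9, 253.7], [246.1, 253.6], [228.2, 253.6]]
-6 [[257.5, 253.7], [241.0, 253.7], [223.6, 253.6]]
0 [[252.4, 253.7], [236.3, 253.7], [219.2, 253.7]]
8 [[246.0, 253.8], [230.3, 253.8], [213.8, 253.7]]
17 [[239.4, 253.8], [224.2, 253.8], [208.3, 253.8]]
[[297.31863964   0.         254.99733638]
 [  0.         297.31863964 189.89805114]
 [  0.           0.           1.        ]] [ 534.90468405 -148.98988871  214.1248575 ]
```

```bash
python3 -m creep '[[0,0,0.001,0,0,0],[0,0,0.002,0,0,0],[0,0,0.003,0,0,0],[0,0,0.004,0,0,0],[0,0,0.004,0,0,0]]'
python3 -m creep '[[0,0,0.001,0,0,0],[0,0,0.002,0,0,0],[0,0,0.003,0,0,0],[0,0,0.004,0,0,0],[0,0,0.004,0,0,0]]'
python3 - <<'E'
from h import *
f=optics.grab_frame('side');w=optics.grab_frame('wrist')
a=cv2.resize(f['img'][140:200,220:300,::-1],(400,300),interpolation=cv2.INTER_CUBIC)
b=cv2.resize(w['img'][180:300,180:340,::-1],(400,300),interpolation=cv2.INTER_CUBIC)
cv2.imwrite('pics/c4.png',np.clip(np.hstack([a,b])*2.0,0,255))
E
```

```text
clock: 7.22
position: [455.7, -160.8, 54.9]
tcp_rot: [[0.988, 0.155, -0.0], [0.155, -0.988, 0.0], [-0.0, -0.0, -1.0]]
force: [-0.7, 0.6, 1.7]
opening: -0.001
gripper_force: 1.2
clock: 7.63
position: [455.7, -160.8, 51.5]
tcp_rot: [[0.988, 0.155, -0.0], [0.155, -0.988, -0.0], [-0.0, 0.0, -1.0]]
force: [-2.2, -0.1, 2.6]
opening: 0.002
gripper_force: 1.5[ WARN:0@1.987] global loadsave.cpp:1063 imwrite_ Unsupported depth image for selected encoder is fallbacked to CV_8U.
```

View pics/c4.png

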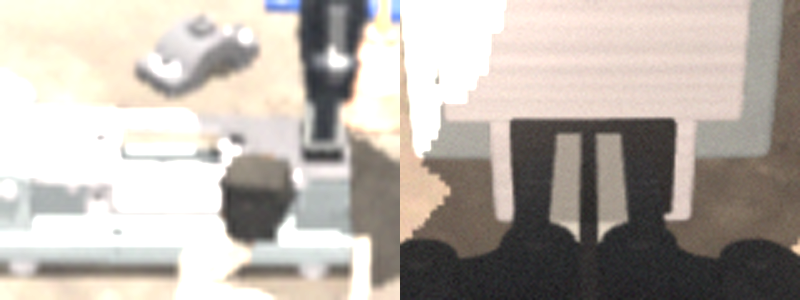

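Contact begins at TCP z≈56: the real fingertips stand about 14 mm *behind* the TCP, not 17 ahead (a 31 mm offset I'll use from here). Crop shows the tips on the pad (row 155, col 322). Press to the stop.

```bash
python3 -m creep '[[0,0,0.001,0,0,0],[0,0,0.002,0,0,0],[0,0,0.003,0,0,0],[0,0,0.004,0,0,0],[0,0,0.004,0,0,0]]'
python3 -m creep '[[0,0,0.001,0,0,0],[0,0,0.002,0,0,0],[0,0,0.003,0,0,0],[0,0,0.004,0,0,0],[0,0,0.004,0,0,0]]'
```

```text
clock: 8.15
position: [455.6, -160.8, 48.2]
tcp_rot: [[0.988, 0.155, -0.0], [0.155, -0.988, -0.0], [-0.0, -0.0, -1.0]]
force: [-2.1, -0.1, 2.6]
opening: 0.002
gripper_force: 1.6
clock: 8.57
position: [455.7, -160.8, 45.2]
tcp_rot: [[0.988, 0.155, -0.0], [0.155, -0.988, 0.0], [-0.0, -0.0, -1.0]]
force: [-3.6, -0.6, 5.1]
opening: 0.0
gripper_force: 2.4
```

```bash
python3 -m creep '[[0,0,0.001,0,0,0],[0,0,0.002,0,0,0],[0,0,0.0025,0,0,0],[0,0,0.0025,0,0,0],[0,0,0.0025,0,0,0]]'
python3 -m creep '[[0,0,0,0,0,0],[0,0,0,0,0,0],[0,0,0,0,0,0],[0,0,0,0,0,0],[0,0,0,0,0,0]]'
```

```text
clock: 8.98
position: [455.8, -160.9, 43.9]
tcp_rot: [[0.988, 0.155, -0.0], [0.155, -0.988, 0.0], [-0.0, -0.0, -1.0]]
force: [-5.3, 0.4, 9.3]
opening: 0.002
gripper_force: 5.0
clock: 9.4
position: [455.8, -160.8, 43.9]
tcp_rot: [[0.988, 0.155, -0.0], [0.155, -0.988, 0.0], [-0.0, -0.0, -1.0]]
force: [-5.2, 0.9, 9.8]
opening: 0.001
gripper_force: 5.0
```

At the stop with about 10 N. Release straight up, back a little.

```bash
python3 -m creep '[[-0.004,0,-0.02,0,0,0],[-0.01,0,-0.06,0,0,0],[-0.02,0,-0.11,0,0,0],[-0.03,0,-0.16,0,0,0],[-0.04,0,-0.2,0,0,0]]'
python3 -m creep '[[0,0,-0.03,0,0,0],[0,0,-0.05,0,0,0],[0,0,-0.07,0,0,0],[0,0,-0.07,0,0,0],[0,0,-0.07,0,0,0]]'
python3 - <<'E'
from h import *
state()
f=optics.grab_frame('side')
for c in ('side',):
  for t in ('long_cap','short_cap'):
    for h in regions_of(f,t)[:2]: print(t,h['extent'],round(h['confidence'],2))
  print('leaf',[(h['extent'],round(h['confidence'],2)) for h in regions_of(f,'jig_leaf')[:2]], 'pad',[(np.round(h['pixel']),h['confidence']) for h in tip_of(f,'leaf_pad')[:2]])
plan([480,290,270],98.8)
E
```

```text
clock: 9.82
position: [424.5, -165.8, 205.8]
tcp_rot: [[0.988, 0.155, 0.003], [0.155, -0.988, -0.001], [0.003, 0.001, -1.0]]
force: [0.9, -0.6, 0.1]
opening: -0.001
gripper_force: 0.0
clock: 10.23
position: [424.6, -165.8, 259.3]
tcp_rot: [[0.988, 0.155, 0.002], [0.155, -0.988, -0.001], [0.002, 0.001, -1.0]]
force: [0.1, 0.1, -1.7]
opening: 0.001
gripper_force: 0.0
t 10.2333 q [-35.6 -15.4 114.    0.   81.3  45.4] p [ 424.6 -165.8  259.3] F [ 0.1  0.1 -1.7] op 0.0005606508869999898 
 [[0.988, 0.155, 0.002], [0.155, -0.988, -0.001], [0.002, 0.001, -1.0]]
short_cap [245.4, 142.7, 270.9, 159.2] 0.56
leaf [([220.7, 106.5, 258.4, 173.8], 0.92)] pad [(array([113., 243.]), 0.63)]
row [ 0.1577 -0.5514 -0.0147] [-0.0024  0.0023  0.0023] mm [ 126.2 -441.1  -11.8] deg [-0.1  0.1  0.1]
```

```bash
python3 -m creep '[[0.008,-0.03,0,0,0,0],[0.02,-0.07,-0.005,0,0,0],[0.03,-0.11,-0.01,0,0,0],[0.042,-0.155,-0.0147,0,0,0],[0.054,-0.19,-0.0147,0,0,0]]' 0.5
python3 -m creep '[[0.011,-0.04,0,0,0,0],[0.022,-0.08,0,0,0,0],[0.033,-0.12,0,0,0,0],[0.044,-0.16,0,0,0,0],[0.055,-0.2,0,0,0,0]]'
python3 -m creep '[[0.011,-0.04,0,0,0,0],[0.022,-0.08,0,0,0,0],[0.035,-0.115,0,0,0,0],[0.044,-0.15,0,0,0,0],[0.0487,-0.1614,0,0,0,0]]'
python3 -m creep '[[0,0,0,0,0,0],[0,0,0,0,0,0],[0,0,0,0,0,0],[0,0,0,0,0,0],[0,0,0,0,0,0]]'
python3 - <<'E'
from h import *
state()
f=optics.grab_frame('wrist')
for t in ('long_cap','short_cap'):
  for h in tip_of(f,t)[:2]: print(t,np.round(h['pixel'],1),round(h['confidence'],2),onz(f,h['pixel'],0,True).round(1))
  for h in regions_of(f,t)[:2]: print(t,h['extent'],round(h['confidence'],2))
g=f['img'][:,:,::-1];g=cv2.convertScaleAbs(g,alpha=1.5)
p=proj(f,np.array([538,303,15.]),True).astype(int);print(p)
r0,c0=max(p[0]-75,0),max(p[1]-100,0);cv2.imwrite('pics/w5.png',cv2.resize(g[r0:r0+150,c0:c0+200],(800,600),interpolation=cv2.INTER_CUBIC));print(r0,c0)
E
```

```text
clock: 10.9
position: [443.1, -6.8, 271.0]
tcp_rot: [[0.988, 0.155, 0.0], [0.155, -0.988, 0.0], [0.0, -0.0, -1.0]]
force: [0.7, -0.0, -0.0]
opening: 0.709
gripper_force: 0.0
clock: 11.32
position: [461.6, 157.8, 270.1]
tcp_rot: [[0.988, 0.155, -0.001], [0.155, -0.988, -0.0], [-0.001, -0.0, -1.0]]
force: [0.6, -0.4, -0.2]
opening: 0.751
gripper_force: 0.0
clock: 11.73
position: [479.9, 292.6, 269.7]
tcp_rot: [[0.987, 0.158, -0.002], [0.158, -0.987, 0.0], [-0.002, -0.001, -1.0]]
force: [-0.3, -0.1, 0.9]
opening: 0.75
gripper_force: 0.0
clock: 12.15
position: [480.6, 288.5, 271.0]
tcp_rot: [[0.988, 0.153, 0.0], [0.153, -0.988, -0.0], [0.0, 0.0, -1.0]]
force: [0.3, -0.2, 0.5]
opening: 0.75
gripper_force: 0.0
t 12.15 q [ 19.4  -0.4  99.3  -0.   81.1 100.6] p [480.6 288.5 271. ] F [ 0.3 -0.2  0.5] op 0.7497746262578708 
 [[0.988, 0.153, 0.0], [0.153, -0.988, -0.0], [0.0, 0.0, -1.0]]
long_cap [108.9 251.5] 0.79 [540.2 301.8   0. ]
long_cap [231.3, 73.5, 271.1, 150.1] 0.63
[110 250]
35 150
```

View pics/w5.png

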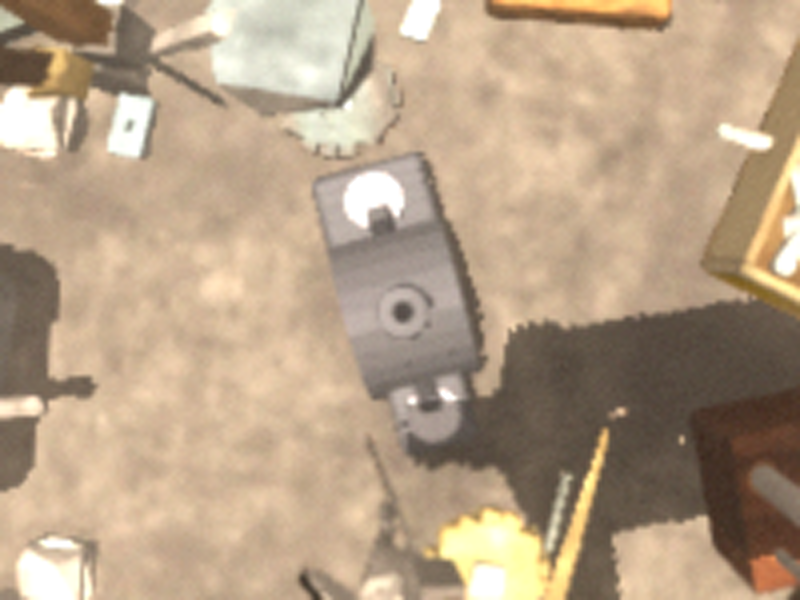

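Wrist crop (4×): casting with its wide ear's end at (169,370), boss (312,403), narrow ear's end at about (437,436), lower right.

```bash
python3 - <<'E'
from h import *
f=optics.grab_frame('wrist')
g=lambda r,c,z: onz(f,[35+r/4,150+c/4],z,True)
W=g(169,370,14);N=g(437,436,14);B=g(312,403,38);w2=g(187,315,14),g(155,425,14)
print('len',np.linalg.norm(W-N),'width',np.linalg.norm(w2[0]-w2[1]),W.round(1),N.round(1),B.round(1),((W+N)/2).round(1))
d=W-N;yaw=np.degrees(np.arctan2(d[1],d[0]));e=w2[0]-w2[1];yaw2=np.degrees(np.arctan2(e[1],e[0]))-90;print('yaw',yaw,yaw2)
# arch flat sides' lower edges / silhouettes at z=30 crown near boss: left edge & right edge
print(g(395,375,14).round(1),g(235,330,14).round(1))
plan([*B[:2],80],yaw+90)
E
```

```text
len 96.59096218833979 width 39.048151978582034 [582.5 321.4  14. ] [493.2 284.6  14. ] [536.4 302.6  38. ] [537.9 303.   14. ]
yaw 22.424826372571236 24.911179451029028
[504.7 307.9  14. ] [557.9 331.5  14. ]
row [ 0.0715 -0.0055  0.2388] [-1.000e-04 -2.000e-04 -3.009e-01] mm [ 57.2  -4.4 191. ] deg [ -0.   -0.  -13.5]
```

The detector's outline puts the narrow end at row ≈460, so length ≈104: this is the long casting, centre ≈(536,302), yaw ≈23°. I'll turn the tool half round (keeps the wrist camera off the open leaf later), then approach.

```bash
python3 -m creep '[[0.01,0,0,0,0,-0.14],[0.02,0,0,0,0,-0.29],[0.03,0,0,0,0,-0.44],[0.04,0,0,0,0,-0.59],[0.05,0,0,0,0,-0.74]]'
python3 -m creep '[[0,0,0,0,0,-0.15],[0,0,0,0,0,-0.3],[0,0,0,0,0,-0.45],[0,0,0,0,0,-0.6],[0,0,0,0,0,-0.75]]'
python3 -m creep '[[0,0,0,0,0,-0.15],[0,0,0,0,0,-0.3],[0,0,0,0,0,-0.45],[0,0,0,0,0,-0.6],[0,0,0,0,0,-0.75]]'
python3 -m creep '[[0,0,0,0,0,-0.15],[0,0,0,0,0,-0.3],[0,0,0,0,0,-0.45],[0,0,0,0,0,-0.6],[0,0,0,0,0,-0.75]]'
python3 -m creep '[[0,0,0,0,0,-0.15],[0,0,0,0,0,-0.3],[0,0,0,0,0,-0.45],[0,0,0,0,0,-0.6],[0,0,0,0,0,-0.75]]'
python3 -m creep '[[0,0,0,0,0,-0.15],[0,0,0,0,0,-0.3],[0,0,0,0,0,-0.45],[0,0,0,0,0,-0.56],[0,0,0,0,0,-0.56]]'
python3 - <<'E'
from h import *
state();plan([536.3,302.3,110],113)
f=optics.grab_frame('wrist')
for h in tip_of(f,'long_cap')[:2]: print(np.round(h['pixel'],1),round(h['confidence'],2),onz(f,h['pixel'],0,True).round(1))
E
```

```text
clock: 12.87
position: [520.4, 295.8, 270.9]
tcp_rot: [[0.737, 0.676, -0.0], [0.676, -0.737, -0.0], [-0.0, 0.0, -1.0]]
force: [0.7, -0.1, -0.4]
opening: 0.747
gripper_force: 0.0
clock: 13.28
position: [520.0, 295.8, 270.9]
tcp_rot: [[0.237, 0.972, -0.0], [0.972, -0.237, 0.0], [-0.0, -0.0, -1.0]]
force: [0.8, -0.5, 0.3]
opening: 0.753
gripper_force: 0.0
clock: 13.7
position: [520.0, 295.8, 270.9]
tcp_rot: [[-0.343, 0.939, -0.0], [0.939, 0.343, -0.0], [-0.0, -0.0, -1.0]]
force: [0.3, 0.3, -0.4]
opening: 0.749
gripper_force: 0.0
clock: 14.12
position: [520.0, 295.8, 270.9]
tcp_rot: [[-0.807, 0.591, -0.0], [0.591, 0.807, -0.0], [0.0, -0.0, -1.0]]
force: [-0.4, -0.5, 1.1]
opening: 0.751
gripper_force: 0.0
clock: 14.53
position: [520.0, 295.8, 270.9]
tcp_rot: [[-0.999, 0.043, -0.0], [0.043, 0.999, -0.0], [0.0, -0.0, -1.0]]
force: [0.0, 0.4, 0.1]
opening: 0.748
gripper_force: 0.0
clock: 14.95
position: [520.0, 295.8, 270.9]
tcp_rot: [[-0.924, -0.382, -0.0], [-0.382, 0.924, -0.0], [0.0, -0.0, -1.0]]
force: [-0.6, 0.5, 0.5]
opening: 0.755
gripper_force: 0.0
t 14.95 q [ 18.8   4.8  93.9  -0.   81.2 -93.7] p [520.  295.8 270.9] F [-0.6  0.5  0.5] op 0.7551205140271863 
 [[-0.924, -0.382, -0.0], [-0.382, 0.924, -0.0], [0.0, -0.0, -1.0]]
row [-0.0219 -0.0003  0.2012] [-0.     -0.     -0.0115] mm [-17.6  -0.2 160.9] deg [-0.  -0.  -0.5]
[159.6 257. ] 0.76 [531.4 302.6   0. ]
```

```bash
python3 -m creep '[[-0.005,0,0.03,0,0,0],[-0.012,0,0.07,0,0,0],[-0.02,0,0.115,0,0,0],[-0.0219,0,0.16,0,0,-0.01],[-0.0219,0,0.2012,0,0,-0.0115]]'
python3 -m creep '[[0,0,0.02,0,0,0],[0,0,0.04,0,0,0],[0,0,0.055,0,0,0],[0,0,0.0625,0,0,0],[0,0,0.0625,0,0,0]]'
python3 - <<'E'
from h import *
s=state();f=optics.grab_frame('wrist');g=optics.grab_frame('side')
p=proj(g,np.array([536,302,20.])).astype(int)
a=cv2.resize(g['img'][p[0]-40:p[0]+35,p[1]-50:p[1]+50,::-1],(400,300),interpolation=cv2.INTER_CUBIC)
b=cv2.resize(f['img'][130:318,130:380,::-1],(400,300))
cv2.imwrite('pics/c6.png',np.hstack([a,b]))
for h in tip_of(f,'long_cap')[:1]: print(np.round(h['pixel'],1),round(h['confidence'],2),onz(f,h['pixel'],0,True).round(1))
E
```

```text
clock: 15.47
position: [536.2, 302.4, 108.1]
tcp_rot: [[-0.922, -0.388, -0.0], [-0.388, 0.922, -0.0], [0.0, 0.0, -1.0]]
force: [-0.2, 0.3, 0.1]
opening: 0.753
gripper_force: 0.0
clock: 15.88
position: [535.5, 302.2, 58.7]
tcp_rot: [[-0.921, -0.389, -0.002], [-0.389, 0.921, -0.001], [0.002, 0.0, -1.0]]
force: [-0.3, -0.8, -0.4]
opening: 0.753
gripper_force: 0.0
t 15.8833 q [ 18.9  20.1  99.7  -0.   60.3 -94. ] p [535.5 302.2  58.7] F [-0.3 -0.8 -0.4] op 0.752565623505013 
 [[-0.921, -0.389, -0.002], [-0.389, 0.921, -0.001], [0.002, 0.0, -1.0]]
[204.3 257.9] 0.74 [536.6 304.3   0. ]
```

View pics/c6.png

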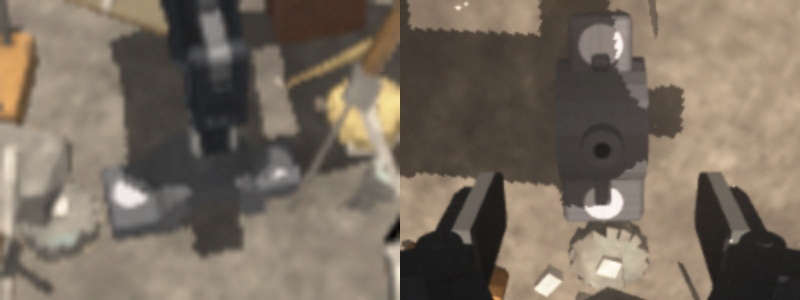

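Views: left half shows the gripper centred over the arch; right half shows the casting aligned with the tool and midway between the open fingers (boss at (150,602)). Descend carefully.

```bash
python3 -m creep '[[0,0,0.015,0,0,0],[0,0,0.03,0,0,0],[0,0,0.045,0,0,0],[0,0,0.06,0,0,0],[0,0,0.07,0,0,0]]'
python3 -m creep '[[0,0,0.004,0,0,0],[0,0,0.008,0,0,0],[0,0,0.01,0,0,0],[0,0,0.01,0,0,0],[0,0,0.01,0,0,0]]'
python3 -m creep '[[0,0,0.003,0,0,0],[0,0,0.006,0,0,0],[0,0,0.0085,0,0,0],[0,0,0.0085,0,0,0],[0,0,0.0085,0,0,0]]'
```

```text
clock: 16.45
position: [534.8, 302.0, 1.3]
tcp_rot: [[-0.921, -0.389, -0.003], [-0.389, 0.921, -0.001], [0.003, 0.0, -1.0]]
force: [0.5, -0.3, -0.2]
opening: 0.745
gripper_force: 0.0
clock: 16.87
position: [536.6, 302.6, -3.6]
tcp_rot: [[-0.921, -0.389, 0.001], [-0.389, 0.921, 0.0], [-0.001, -0.0, -1.0]]
force: [-0.2, 0.2, 0.3]
opening: 0.748
gripper_force: 0.0
clock: 17.28
position: [536.0, 302.4, -11.0]
tcp_rot: [[-0.921, -0.389, -0.0], [-0.389, 0.921, -0.0], [0.0, 0.0, -1.0]]
force: [-0.5, -1.2, -0.2]
opening: 0.748
gripper_force: 0.0
```

```bash
python3 -m creep '[[0,0,0.002,0,0,0],[0,0,0.004,0,0,0],[0,0,0.004,0,0,0],[0,0,0.004,0,0,0],[0,0,0.004,0,0,0]]'
python3 -m creep '[[0,0,0,0,0,0],[0,0,0,0,0,0],[0,0,0,0,0,0],[0,0,0,0,0,0],[0,0,0,0,0,0]]' -1 60
python3 -m creep '[[0,0,0,0,0,0],[0,0,0,0,0,0],[0,0,0,0,0,0],[0,0,-0.005,0,0,0],[0,0,-0.01,0,0,0]]'
python3 - <<'E'
from h import *
f=optics.grab_frame('wrist')
m=regions_of(f,'long_cap');print([(h['extent'],h['confidence']) for h in m],[(h['pixel'],h['confidence']) for h in tip_of(f,'long_cap')])
E
```

```text
clock: 17.7
position: [536.2, 302.5, -14.0]
tcp_rot: [[-0.921, -0.389, 0.0], [-0.389, 0.921, -0.0], [-0.0, -0.0, -1.0]]
force: [0.5, 1.3, -0.2]
opening: 0.748
gripper_force: 0.0
clock: 18.12
position: [536.4, 302.8, -13.6]
tcp_rot: [[-0.921, -0.389, 0.0], [-0.389, 0.921, 0.001], [-0.001, 0.0, -1.0]]
force: [-1.2, 0.4, 3.2]
opening: 0.457
gripper_force: 61.5
clock: 18.53
position: [534.6, 301.6, -7.6]
tcp_rot: [[-0.921, -0.39, -0.003], [-0.39, 0.921, -0.002], [0.004, -0.0, -1.0]]
force: [-0.8, 0.8, -5.7]
opening: 0.457
gripper_force: 61.1
[([212.0, 158.3, 300.2, 331.2], 0.95)] [([246.7, 256.6], 0.66)]
```

```bash
python3 - <<'E'
from h import *
f=optics.grab_frame('wrist');save(f,'grip.png');s=r.get_state();R=np.array(s['tcp_rot']);p=np.array(s['position'])
h=tip_of(f,'long_cap')[0];print(R.T@(onz(f,h['pixel'],p[2]+14,True)-p))
m=regions_of(f,'long_cap')[0]['pixels'];i=np.argwhere(m)
for rr in (160,165,170,180,190,200,210,230):
    c=i[i[:,0]==rr][:,1];print(rr,c.min() if len(c) else None,c.max() if len(c) else None)
o=lambda x,y,z:proj(f,p+R@np.array([x,y,-14-z]),True).round(1).tolist()
print('end bottom',o(52,0,0),'end top',o(52,0,14),'corner',o(52,14,14),o(52,-14,14),'arch foot',o(30,20,14),o(30,-20,14),'boss',o(0,0,38))
g=cv2.cvtColor(f['img'],cv2.COLOR_RGB2GRAY);print(g[150:250:2,256].tolist())
c=cv2.convertScaleAbs(f['img'][140:320,180:330,::-1],alpha=1.8);cv2.imwrite('pics/grip2.png',cv2.resize(c,(500,600),interpolation=cv2.INTER_CUBIC))
E
```

```text
[ -0.35450637  -0.85969016 -14.00035248]
160 227 280
165 225 282
170 224 283
180 225 283
190 225 283
200 215 294
210 213 295
230 211 297
end bottom [153.8, 256.7] end top [160.0, 256.8] corner [160.1, 288.4] [160.1, 225.2] arch foot [206.4, 299.5] [206.4, 213.8] boss [290.4, 256.8]
[67, 66, 67, 63, 62, 63, 69, 74, 76, 81, 133, 137, 139, 136, 138, 139, 138, 138, 138, 141, 141, 138, 139, 140, 102, 64, 69, 72, 78, 71, 64, 55, 58, 65, 67, 66, 65, 65, 64, 67, 68, 67, 67, 66, 64, 65, 70, 75, 73, 73]
```

View pics/grip2.png

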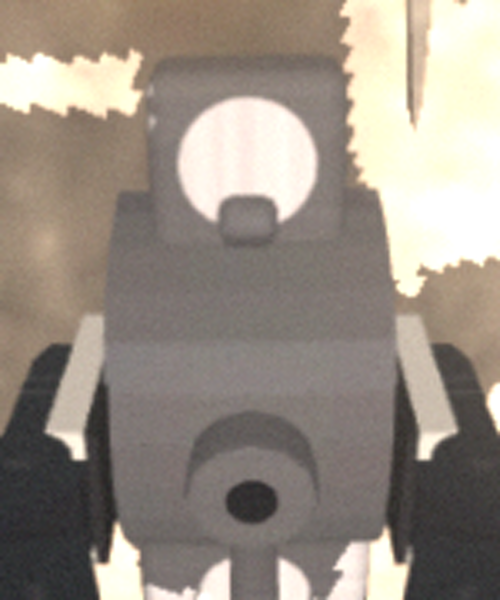

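Boss top appears at image (290,255) versus predicted (290.4,256.8): the casting sits centred in the grip. Lift and carry.

```bash
python3 -m creep '[[0,0,-0.03,0,0,0],[0,0,-0.08,0,0,0],[0,0,-0.13,0,0,0],[0,0,-0.18,0,0,0],[0,0,-0.22,0,0,0]]'
python3 -m creep '[[0,0,-0.02,0,0,0],[0,0,-0.04,0,0,0],[0,0,-0.05,0,0,0.1],[0,0,-0.05,0,0,0.2],[0,0,-0.05,0,0,0.318]]'
python3 - <<'E'
from h import *
s=state();plan([538,-146,215],98.8)
E
```

```text
clock: 19.25
position: [536.7, 302.6, 173.0]
tcp_rot: [[-0.921, -0.389, 0.002], [-0.389, 0.921, 0.001], [-0.002, -0.0, -1.0]]
force: [1.3, 0.2, -4.5]
opening: 0.457
gripper_force: 62.4
clock: 19.67
position: [536.3, 302.5, 210.5]
tcp_rot: [[-0.989, -0.146, 0.001], [-0.146, 0.989, 0.0], [-0.001, 0.0, -1.0]]
force: [0.3, 0.5, -6.3]
opening: 0.458
gripper_force: 62.4
t 19.6667 q [ 18.9   9.8  94.8  -0.   75.3 -79.5] p [536.3 302.5 210.5] F [ 0.3  0.5 -6.3] op 0.45820128431144624 
 [[-0.989, -0.146, 0.001], [-0.146, 0.989, 0.0], [-0.001, 0.0, -1.0]]
row [ 0.0795 -0.5549 -0.0057] [ 0.0001  0.0012 -0.0094] mm [  63.6 -443.9   -4.6] deg [ 0.   0.1 -0.4]
```

```bash
python3 -m creep '[[0.003,-0.02,-0.004,0,0,0],[0.008,-0.055,-0.006,0,0,0],[0.014,-0.095,-0.006,0,0,0],[0.02,-0.14,-0.006,0,0,0],[0.027,-0.185,-0.006,0,0,0]]'
python3 -m creep '[[0.006,-0.045,0,0,0,0],[0.012,-0.09,0,0,0,0],[0.019,-0.135,0,0,0,0],[0.026,-0.18,0,0,0,0],[0.031,-0.22,0,0,0,0]]'
python3 -m creep '[[0.006,-0.04,0,0,0,0],[0.012,-0.08,0,0,0,0],[0.018,-0.115,0,0,0,0],[0.021,-0.14,0,0,0,0],[0.0215,-0.15,0,0,0,-0.01]]'
python3 -m creep '[[0,0,0,0,0,0],[0,0,0,0,0,0],[0,0,0,0,0,0],[0,0,0,0,0,0],[0,0,0,0,0,0]]'
python3 - <<'E'
from h import *
s=state();f=optics.grab_frame('wrist');save(f,'hov.png')
ms=regions_of(f,'drill_jig');print([(h['extent'],round(h['confidence'],2)) for h in ms]);m=ms[0]['pixels']
L=[];Rr=[]
for rr in range(0,384,8):
    c=np.flatnonzero(m[rr])
    if len(c)>20: print(rr,c.min(),c.max(),onz(f,[rr,c.min()-.5],30,True)[:2].round(1),onz(f,[rr,c.max()+.5],30,True)[:2].round(1))
for t,z in (('drill_jig',0),('nest',34),('leaf_hinge',62)):
    for h in tip_of(f,t)[:1]: print(t,h,onz(f,h['pixel'],z,True).round(1))
g=optics.grab_frame('side');print('leaf',[(h['extent'],round(h['confidence'],2)) for h in regions_of(g,'jig_leaf')[:2]])
for h in tip_of(g,'nest')[:1]: print(onz(g,h['pixel'],34),h)
E
```

```text
clock: 20.08
position: [536.4, 151.7, 214.2]
tcp_rot: [[-0.989, -0.151, -0.001], [-0.151, 0.989, -0.0], [0.001, -0.0, -1.0]]
force: [1.1, -0.4, -5.4]
opening: 0.457
gripper_force: 62.4
clock: 20.5
position: [538.0, -26.9, 214.3]
tcp_rot: [[-0.989, -0.149, -0.001], [-0.149, 0.989, -0.0], [0.001, -0.0, -1.0]]
force: [0.3, 0.7, -6.2]
opening: 0.455
gripper_force: 62.4
clock: 20.92
position: [539.2, -148.8, 214.3]
tcp_rot: [[-0.988, -0.155, -0.001], [-0.155, 0.988, -0.001], [0.001, -0.001, -1.0]]
force: [0.3, -0.3, -4.6]
opening: 0.459
gripper_force: 62.4
clock: 21.33
position: [539.9, -144.9, 214.7]
tcp_rot: [[-0.987, -0.159, -0.0], [-0.159, 0.987, 0.0], [0.0, 0.0, -1.0]]
force: [0.6, 0.1, -5.9]
opening: 0.458
gripper_force: 62.4
t 21.3333 q [ -26.6    2.   102.8    0.    75.2 -125.8] p [ 539.9 -144.9  214.7] F [ 0.6  0.1 -5.9] op 0.45774892646854454 
 [[-0.987, -0.159, -0.0], [-0.159, 0.987, 0.0], [0.0, 0.0, -1.0]]
[([210.7, 76.6, 296.2, 332.6], 0.72)]
80 209 295 [ 450.6 -213.5] [ 435.2 -116.3]
88 209 295 [ 459.8 -212.1] [ 444.3 -114.7]
96 209 294 [ 468.9 -210.8] [ 453.6 -114.3]
104 209 294 [ 478.1 -209.5] [ 462.7 -112.7]
112 210 295 [ 487.1 -207. ] [ 471.6 -109.9]
120 210 294 [ 496.3 -205.8] [ 480.9 -109.4]
128 210 295 [ 505.6 -204.5] [ 489.9 -106.5]
136 210 295 [ 514.9 -203.3] [ 499.1 -104.8]
144 210 294 [ 524.3 -202.1] [ 508.6 -104.2]
152 211 294 [ 533.5 -199.7] [ 517.9 -102.4]
160 211 294 [ 543.1 -198.5] [ 527.4 -100.6]
168 211 293 [ 552.8 -197.3] [537.1 -99.9]
176 212 293 [ 562.4 -194.9] [546.8 -98. ]
184 212 292 [ 572.4 -193.8] [556.9 -97.2]
drill_jig {'pixel': [157.8, 251.9], 'confidence': 0.92} [ 539.3 -149.9    0. ]
nest {'pixel': [168.3, 254.2], 'confidence': 0.62} [ 544.1 -146.    34. ]
leaf [([210.3, 103.2, 229.0, 172.7], 0.79)]
[ 537.30668594 -134.1640747    34.        ] {'pixel': [178.4, 254.7], 'confidence': 0.9}
```

```bash
python3 - <<'E'
from h import *
plan([544.4,-147.1,34],99.05)
E
```

```text
row [-0.0054 -0.0023  0.226 ] [-0.      0.      0.0004] mm [ -4.3  -1.8 180.8] deg [-0.  0.  0.]
```

```bash
python3 -m creep '[[-0.002,-0.001,0.03,0,0,0],[-0.004,-0.0023,0.07,0,0,0],[-0.0054,-0.0023,0.11,0,0,0],[-0.0054,-0.0023,0.15,0,0,0],[-0.0054,-0.0023,0.18,0,0,0]]'
python3 -m creep '[[0,0,0.02,0,0,0],[0,0,0.04,0,0,0],[0,0,0.046,0,0,0],[0,0,0.046,0,0,0],[0,0,0.046,0,0,0]]'
python3 -m creep '[[0,0,0,0,0,0],[0,0,0,0,0,0],[0,0,0,0,0,0],[0,0,0,0,0,0],[0,0,0,0,0,0]]'
python3 - <<'E'
from h import *
plan([544.4,-147.1,34],99.05)
f=optics.grab_frame('wrist');save(f,'hov2.png')
m=regions_of(f,'drill_jig')[0]['pixels'];k=regions_of(f,'long_cap')[0]['pixels']
for rr in range(60,260,10):
    c=np.flatnonzero(m[rr]);d=np.flatnonzero(k[rr])
    print(rr,(c.min()+c.max())/2 if len(c) else None,len(c),(d.min()+d.max())/2 if len(d) else None,len(d))
E
```

```text
clock: 22.15
position: [543.2, -146.6, 68.1]
tcp_rot: [[-0.988, -0.157, -0.002], [-0.157, 0.988, 0.001], [0.002, 0.002, -1.0]]
force: [-0.1, 0.4, -5.8]
opening: 0.455
gripper_force: 62.3
clock: 22.57
position: [544.9, -147.5, 34.7]
tcp_rot: [[-0.988, -0.157, 0.001], [-0.157, 0.988, -0.0], [-0.001, -0.001, -1.0]]
force: [-0.7, -0.1, -4.9]
opening: 0.458
gripper_force: 62.4
clock: 22.98
position: [544.6, -147.3, 34.4]
tcp_rot: [[-0.988, -0.158, 0.001], [-0.158, 0.988, -0.0], [-0.001, -0.0, -1.0]]
force: [0.4, -0.5, -5.0]
opening: 0.459
gripper_force: 62.4
row [0.0002 0.0002 0.0005] [-0.0005  0.0008  0.0003] mm [0.2 0.2 0.4] deg [-0.  0.  0.]
60 254.5 180 None 0
70 254.0 179 None 0
80 254.5 180 None 0
90 254.5 180 None 0
100 254.5 178 None 0
110 254.5 176 None 0
120 254.5 176 None 0
130 254.5 176 None 0
140 255.0 175 None 0
150 254.5 172 None 0
160 254.5 116 254.5 56
170 254.5 110 254.0 61
180 254.0 110 254.0 61
190 254.5 107 254.0 61
200 254.5 84 254.5 80
210 255.0 80 254.0 83
220 255.0 75 254.5 88
230 255.0 72 254.5 88
240 255.0 53 254.5 88
250 255.0 23 254.5 90
```

Lateral and yaw alignment of casting and jig agree within half a pixel. Lower slowly.

```bash
python3 -m creep '[[0,0,0.0025,0,0,0],[0,0,0.005,0,0,0],[0,0,0.0075,0,0,0],[0,0,0.009,0,0,0],[0,0,0.009,0,0,0]]'
python3 -m creep '[[0,0,0.0015,0,0,0],[0,0,0.003,0,0,0],[0,0,0.0045,0,0,0],[0,0,0.006,0,0,0],[0,0,0.006,0,0,0]]'
```

```text
clock: 23.55
position: [544.0, -147.0, 26.2]
tcp_rot: [[-0.988, -0.157, -0.001], [-0.157, 0.988, 0.0], [0.001, 0.001, -1.0]]
force: [-0.3, -0.7, -4.6]
opening: 0.46
gripper_force: 62.4
clock: 23.97
position: [544.1, -147.1, 21.7]
tcp_rot: [[-0.988, -0.158, -0.0], [-0.158, 0.988, 0.0], [0.0, 0.0, -1.0]]
force: [-0.1, 0.0, -5.6]
opening: 0.456
gripper_force: 62.4
```

```bash
python3 -m creep '[[0,0,0.001,0,0,0],[0,0,0.002,0,0,0],[0,0,0.003,0,0,0],[0,0,0.003,0,0,0],[0,0,0.003,0,0,0]]'
```

```text
clock: 24.38
position: [544.5, -147.2, 20.4]
tcp_rot: [[-0.988, -0.158, -0.0], [-0.158, 0.988, 0.0], [0.0, 0.0, -1.0]]
force: [-5.5, 0.9, 5.3]
opening: 0.458
gripper_force: 63.5
```

Seated at TCP z 20.4 as predicted, with the upward load. Release and rise.

```bash
python3 -m creep '[[0,0,0,0,0,0],[0,0,0,0,0,0],[0,0,0,0,0,0],[0,0,0,0,0,0],[0,0,0,0,0,0]]' 0.4
python3 -m creep '[[0,0,-0.01,0,0,0],[0,0,-0.025,0,0,0],[0,0,-0.045,0,0,0],[0,0,-0.07,0,0,0],[0,0,-0.1,0,0,0]]'
python3 -m creep '[[0,0,-0.03,0,0,0],[0,0,-0.06,0,0,0],[0,0,-0.09,0,0,0],[0,0,-0.11,0,0,0],[0,0,-0.11,0,0,0]]'
python3 - <<'E'
from h import *
s=state();f=optics.grab_frame('wrist');save(f,'seat.png')
for t,z in (('long_cap',34),('drill_jig',0),('nest',34)):
    for h in tip_of(f,t)[:1]: print(t,h,onz(f,h['pixel'],z,True).round(1))
m=regions_of(f,'drill_jig')[0]['pixels'];k=regions_of(f,'long_cap')[0];print(k['extent'],k['confidence']);k=k['pixels']
for rr in range(70,240,10):
    c=np.flatnonzero(m[rr]);d=np.flatnonzero(k[rr])
    print(rr,(c.min()+c.max())/2 if len(c) else None,len(c),(d.min()+d.max())/2 if len(d) else None,len(d))
c=np.array([544.5,-148.]);u=np.array([.9875,.1575]);v=np.array([-.1575,.9875])
pr=lambda x,y,z:proj(f,np.array([*(c+u*x+v*y),z]),True).round(1).tolist()
print('pred narrow end',pr(-52,0,34),pr(-52,0,48),'boss',pr(0,0,72),'wide',pr(52,0,48))
g=cv2.cvtColor(f['img'],cv2.COLOR_RGB2GRAY);b=[int(x) for x in pr(0,0,72)]
sub=cv2.resize(g[b[0]-20:b[0]+21,b[1]-20:b[1]+21],None,fx=4,fy=4);print(cv2.HoughCircles(sub,cv2.HOUGH_GRADIENT,1,20,param1=80,param2=15,minRadius=6,maxRadius=60))
E
```

```text
clock: 24.8
position: [544.7, -147.3, 19.7]
tcp_rot: [[-0.988, -0.158, 0.001], [-0.158, 0.988, -0.0], [-0.001, -0.0, -1.0]]
force: [-0.2, 0.4, -0.1]
opening: 0.699
gripper_force: 0.0
clock: 25.22
position: [543.9, -147.0, 100.7]
tcp_rot: [[-0.988, -0.157, -0.001], [-0.157, 0.988, 0.0], [0.001, 0.001, -1.0]]
force: [-0.1, 0.5, 0.2]
opening: 0.699
gripper_force: 0.0
clock: 25.63
position: [547.0, -148.4, 193.6]
tcp_rot: [[-0.987, -0.158, 0.009], [-0.158, 0.987, -0.004], [-0.008, -0.006, -1.0]]
force: [1.5, -0.8, 0.8]
opening: 0.698
gripper_force: 0.0
t 25.6333 q [ -26.6    3.9  103.2    0.    72.4 -125.7] p [ 547.  -148.4  193.6] F [ 1.5 -0.8  0.8] op 0.6979124575478747 
 [[-0.987, -0.158, 0.009], [-0.158, 0.987, -0.004], [-0.008, -0.006, -1.0]]
long_cap {'pixel': [166.2, 259.3], 'confidence': 0.79} [ 544.2 -145.9   34. ]
[237.5, 117.2, 280.4, 214.2] 0.75
70 256.0 93 None 0
80 257.0 93 None 0
90 257.0 93 None 0
100 257.0 93 None 0
110 257.0 93 None 0
120 257.0 76 261.0 13
130 257.0 64 256.5 26
140 257.5 55 257.5 36
150 257.5 51 257.0 39
160 257.5 49 257.0 39
170 257.5 49 257.0 39
180 257.0 48 257.0 39
190 257.0 47 257.5 38
200 256.5 48 257.5 36
210 257.0 47 258.0 35
220 257.0 83 None 0
230 257.0 83 None 0
pred narrow end [118.5, 257.5] [119.7, 257.5] boss [175.6, 257.4] wide [215.1, 257.3]
None
```

Casting extent rows 117–214 match the predicted 118–215 for a seated, centred part. Now plan the leaf closing; check what stands behind the jig.

```bash
python3 - <<'E'
from h import *
g=optics.grab_frame('side');save(g,'side9.png')
for n,rc in (('chest near bottom',(138,165)),('chest right bottom',(110,222)),('bottle',(153,188)),('strip',(152,222))): print(n,onz(g,rc,0).round())
h=regions_of(g,'jig_leaf')[0];print(h['extent'],h['confidence'])
c=np.array([544.5,-147.5]);u=np.array([.9875,.1575])
for th in (1.66,1.5,1.6):
    print(th,[proj(g,np.array([*(c+u*(92-198*np.cos(th))),62+198*np.sin(th)])).round(1).tolist()])
for x,z in ((0,300),(150,300),(150,208)): plan([*(c+u*x),z],99.05)
E
```

```text
chest near bottom [ 901. -373.    0.]
chest right bottom [ 750. -633.    0.]
bottle [ 791. -289.    0.]
strip [ 679. -316.    0.]
[211.6, 104.5, 228.0, 173.0] 0.85
1.66 [[105.5, 212.8]]
1.5 [[105.5, 224.7]]
1.6 [[105.3, 217.2]]
row [-0.0006 -0.0007 -0.1421] [ 0.0017 -0.0024  0.0002] mm [  -0.4   -0.6 -113.7] deg [ 0.1 -0.1  0. ]
row [-0.1881 -0.0007 -0.1425] [ 0.0017 -0.0024  0.0002] mm [-150.4   -0.6 -114. ] deg [ 0.1 -0.1  0. ]
row [-0.1883 -0.0008 -0.0275] [ 0.0017 -0.0024  0.0002] mm [-150.6   -0.7  -22. ] deg [ 0.1 -0.1  0. ]
```

```bash
python3 -m creep '[[0,0,-0.03,0,0,0],[0,0,-0.07,0,0,0],[0,0,-0.11,0,0,0],[0,0,-0.1425,0,0,0],[0,0,-0.1425,0,0,0]]' -1
python3 -m creep '[[-0.03,0,0,0,0,0],[-0.07,0,0,0,0,0],[-0.12,0,0,0,0,0],[-0.16,0,0,0,0,0],[-0.188,0,0,0,0,0]]'
python3 -m creep '[[0,0,0.02,0,0,0],[0,0,0.05,0,0,0],[0,0,0.085,0,0,0],[0,0,0.115,0,0,0],[0,0,0.115,0,0,0]]'
python3 -m creep '[[0.005,0,0,0,0,0],[0.01,0,0,0,0,0],[0.013,0,0,0,0,0],[0.015,0,0,0,0,0],[0.015,0,0,0,0,0]]'
python3 - <<'E'
from h import *
s=state();c=np.array([544.5,-147.5]);u=np.array([.9875,.1575]);print('jig x',(np.array(s['position'])[:2]-c)@u)
E
```

```text
clock: 26.45
position: [546.8, -148.3, 308.2]
tcp_rot: [[-0.987, -0.158, 0.009], [-0.158, 0.987, -0.005], [-0.009, -0.006, -1.0]]
force: [0.3, -0.4, 0.7]
opening: 0.004
gripper_force: 0.0
clock: 26.87
position: [694.7, -122.7, 299.5]
tcp_rot: [[-0.987, -0.158, -0.002], [-0.158, 0.987, 0.001], [0.002, 0.001, -1.0]]
force: [-0.1, -0.1, 0.4]
opening: -0.001
gripper_force: 0.0
clock: 27.28
position: [689.2, -122.2, 201.1]
tcp_rot: [[-0.987, -0.157, -0.012], [-0.158, 0.988, 0.004], [0.012, 0.006, -1.0]]
force: [-0.7, -0.8, -1.4]
opening: -0.003
gripper_force: 0.0
clock: 27.7
position: [681.4, -125.7, 211.6]
tcp_rot: [[-0.988, -0.157, 0.003], [-0.157, 0.988, -0.001], [-0.002, -0.001, -1.0]]
force: [0.3, -0.0, -0.1]
opening: 0.004
gripper_force: 0.0
t 27.7 q [ -19.8   19.8   82.8   -0.    77.3 -118.9] p [ 681.4 -125.7  211.6] F [ 0.3 -0.  -0.1] op 0.004139698438388092 
 [[-0.988, -0.157, 0.003], [-0.157, 0.988, -0.001], [-0.002, -0.001, -1.0]]
jig x 138.61947457491308
```

```bash
python3 -m creep '[[0.01,0,-0.001,0,0,0],[0.02,0,-0.003,0,0,0],[0.0375,0,-0.005,0,0,0],[0.055,0,-0.007,0,0,0],[0.0725,0,-0.0077,0,0,0]]'
python3 -m creep '[[0.0213,0,0.0025,0,0,0],[0.0425,0,0.0075,0,0,0],[0.065,0,0.015,0,0,0],[0.0875,0,0.025,0,0,0],[0.109,0,0.037,0,0,0]]'
python3 - <<'E'
from h import *
s=state();c=np.array([544.5,-147.5]);u=np.array([.9875,.1575]);print('jig x',(np.array(s['position'])[:2]-c)@u)
g=optics.grab_frame('side');h=regions_of(g,'jig_leaf')[0];print(h['extent'],h['confidence'])
for d in (95,70,60,50,40):
    t=np.radians(d);print(d,[proj(g,np.array([*(c+u*(92-198*np.cos(t))),62+198*np.sin(t)])).round(1).tolist()])
E
```

```text
clock: 28.12
position: [623.1, -134.5, 216.1]
tcp_rot: [[-0.988, -0.158, 0.002], [-0.158, 0.988, 0.0], [-0.002, -0.0, -1.0]]
force: [2.3, -0.6, -0.2]
opening: 0.0
gripper_force: 1.0
clock: 28.53
position: [537.6, -148.5, 187.1]
tcp_rot: [[-0.988, -0.157, 0.004], [-0.157, 0.988, -0.001], [-0.004, -0.002, -1.0]]
force: [3.8, -0.6, -0.0]
opening: -0.002
gripper_force: 1.4
t 28.5333 q [-2.710e+01  3.200e+00  1.046e+02  1.000e-01  7.200e+01 -1.262e+02] p [ 537.6 -148.5  187.1] F [ 3.8 -0.6 -0. ] op -0.0017658683298158143 
 [[-0.988, -0.157, 0.004], [-0.157, 0.988, -0.001], [-0.004, -0.002, -1.0]]
jig x -6.976338128356039
[218.3, 118.1, 276.4, 174.5] 0.59
95 [[105.5, 212.9]]
70 [[109.7, 245.0]]
60 [[114.8, 256.6]]
50 [[121.5, 266.8]]
40 [[129.6, 275.4]]
```

The leaf follows as planned (≈50°, 3.8 N). Continue.

```bash
python3 -m creep '[[0.0175,0,0.0125,0,0,0],[0.034,0,0.0275,0,0,0],[0.05,0,0.046,0,0,0],[0.065,0,0.0675,0,0,0],[0.078,0,0.09,0,0,0]]'
python3 -m creep '[[0.006,0,0.014,0,0,0],[0.011,0,0.026,0,0,0],[0.015,0,0.039,0,0,0],[0.0175,0,0.051,0,0,0],[0.02,0,0.0625,0,0,0]]'
python3 - <<'E'
from h import *
s=state();c=np.array([544.5,-147.5]);u=np.array([.9875,.1575]);print('jig x',(np.array(s['position'])[:2]-c)@u)
E
```

```text
clock: 29.05
position: [478.1, -158.8, 115.8]
tcp_rot: [[-0.988, -0.157, 0.006], [-0.157, 0.988, -0.002], [-0.006, -0.003, -1.0]]
force: [4.3, 0.2, 1.8]
opening: 0.004
gripper_force: 1.8
clock: 29.47
position: [461.5, -161.1, 64.4]
tcp_rot: [[-0.988, -0.157, 0.003], [-0.157, 0.988, -0.001], [-0.002, -0.001, -1.0]]
force: [4.6, 1.0, 5.8]
opening: -0.001
gripper_force: 2.7
t 29.4667 q [ -32.6    3.9  118.3    0.    57.6 -131.7] p [ 461.5 -161.1   64.4] F [4.6 1.  5.8] op -0.000670541055910768 
 [[-0.988, -0.157, 0.003], [-0.157, 0.988, -0.001], [-0.002, -0.001, -1.0]]
jig x -84.15542414450475
```

```bash
python3 -m creep '[[0.001,0,0.003,0,0,0],[0.002,0,0.006,0,0,0],[0.003,0,0.009,0,0,0],[0.003,0,0.012,0,0,0],[0.003,0,0.015,0,0,0]]'
python3 -m creep '[[0,0,0.002,0,0,0],[0,0,0.004,0,0,0],[0,0,0.006,0,0,0],[0,0,0.008,0,0,0],[0,0,0.01,0,0,0]]'
python3 -m creep '[[0,0,0.001,0,0,0],[0,0,0.002,0,0,0],[0,0,0.002,0,0,0],[0,0,0.002,0,0,0],[0,0,0.002,0,0,0]]'
```

```text
clock: 29.88
position: [458.0, -161.2, 52.3]
tcp_rot: [[-0.987, -0.158, 0.0], [-0.158, 0.987, -0.001], [-0.0, -0.001, -1.0]]
force: [1.0, 0.5, 3.8]
opening: -0.003
gripper_force: 1.8
clock: 30.3
position: [458.0, -161.2, 44.3]
tcp_rot: [[-0.988, -0.158, 0.0], [-0.158, 0.988, -0.0], [-0.0, -0.0, -1.0]]
force: [0.5, -0.0, 10.2]
opening: 0.004
gripper_force: 5.0
clock: 30.72
position: [458.1, -161.3, 44.0]
tcp_rot: [[-0.987, -0.158, -0.001], [-0.158, 0.987, -0.0], [0.001, -0.0, -1.0]]
force: [-3.1, 1.6, 16.5]
opening: 0.002
gripper_force: 8.4
```

At the stop (16 N). Hold, then rise and check.

```bash
python3 -m creep '[[0,0,0,0,0,0],[0,0,0,0,0,0],[0,0,0,0,0,0],[0,0,0,0,0,0],[0,0,0,0,0,0]]'
python3 -m creep '[[0,0,-0.004,0,0,0],[0,0,-0.009,0,0,0],[0,0,-0.015,0,0,0],[0,0,-0.03,0,0,0],[0,0,-0.05,0,0,0]]'
python3 -m creep '[[0.01,0,-0.04,0,0,0],[0.03,0,-0.08,0,0,0],[0.06,0,-0.12,0,0,0],[0.08,0,-0.15,0,0,0],[0.08,0,-0.15,0,0,0]]'
python3 -m creep '[[0,0,0,0,0,0],[0,0,0,0,0,0],[0,0,0,0,0,0],[0,0,0,0,0,0],[0,0,0,0,0,0]]'
python3 - <<'E'
from h import *
s=state()
g=optics.grab_frame('side');print([(h['extent'],h['confidence']) for h in regions_of(g,'jig_leaf')[:1]],[(h['pixel'],h['confidence']) for h in tip_of(g,'leaf_pad')[:1]])
for t in ('short_cap','punch_block','oil_can','long_cap'):
    for h in tip_of(g,t)[:1]: print(t,np.round(h['pixel'],1),round(h['confidence'],2))
E
```

```text
clock: 31.13
position: [458.1, -161.3, 44.0]
tcp_rot: [[-0.987, -0.158, -0.001], [-0.158, 0.987, -0.0], [0.001, -0.0, -1.0]]
force: [-3.0, 2.2, 17.0]
opening: 0.0
gripper_force: 8.4
clock: 31.55
position: [455.9, -159.8, 81.1]
tcp_rot: [[-0.988, -0.157, -0.005], [-0.157, 0.988, 0.003], [0.004, 0.004, -1.0]]
force: [0.8, 0.9, 1.3]
opening: 0.005
gripper_force: 0.6
clock: 31.97
position: [394.3, -172.3, 206.9]
tcp_rot: [[-0.988, -0.156, 0.004], [-0.156, 0.988, -0.005], [-0.004, -0.005, -1.0]]
force: [-0.1, -0.9, 0.8]
opening: 0.0
gripper_force: 0.0
clock: 32.38
position: [394.3, -170.4, 201.1]
tcp_rot: [[-0.987, -0.158, -0.003], [-0.158, 0.987, 0.002], [0.002, 0.002, -1.0]]
force: [-0.1, 0.1, -0.5]
opening: 0.005
gripper_force: 0.0
t 32.3833 q [ -38.6  -16.4  120.9   -0.    75.7 -137.7] p [ 394.3 -170.4  201.1] F [-0.1  0.1 -0.5] op 0.005263424822192256 
 [[-0.987, -0.158, -0.003], [-0.158, 0.987, 0.002], [0.002, 0.002, -1.0]]
[([217.1, 105.2, 250.3, 173.3], 0.92)] [([111.5, 234.2], 0.64)]
short_cap [152.7 260.5] 0.82
punch_block [261.7 251.2] 0.86
oil_can [160.7 295.7] 0.59
long_cap [178.5 252. ] 0.86
```

The leaf did not catch (extent 217–250: it sprang up again). I'll check the casting is still seated, then repeat with a slower final press and a slow release.

```bash
python3 -m creep '[[0,0,-0.03,0,0,0],[-0.01,0,-0.07,0,0,0],[-0.04,0,-0.11,0,0,0],[-0.08,0,-0.125,0,0,0],[-0.12,0,-0.125,0,0,0]]'
python3 -m creep '[[-0.04,0,0,0,0,0],[-0.06,0,0,0,0,0],[-0.06,0,0,0,0,0],[-0.06,0,0,0,0,0],[-0.06,0,0,0,0,0]]'
python3 - <<'E'
from h import *
s=state();f=optics.grab_frame('wrist');save(f,'re.png')
c=np.array([544.5,-148.]);u=np.array([.9875,.1575]);v=np.array([-.1575,.9875])
pr=lambda x,y,z:proj(f,np.array([*(c+u*x+v*y),z]),True).round(1).tolist()
k=regions_of(f,'long_cap')[0];print(k['extent'],k['confidence'],tip_of(f,'long_cap')[:1])
print('pred',pr(-52,0,48),pr(52,0,48),pr(0,20,64),pr(0,-20,64),'o',pr(0,0,34))
print('jig x',(np.array(s['position'])[:2]-c)@u)
plan([*(np.array([544.5,-147.5])+u*140),211],99.05)
E
```

```text
clock: 33.15
position: [492.3, -156.8, 307.7]
tcp_rot: [[-0.988, -0.157, 0.008], [-0.157, 0.988, -0.005], [-0.007, -0.006, -1.0]]
force: [0.8, -0.2, -0.8]
opening: -0.002
gripper_force: 0.0
clock: 33.57
position: [536.2, -148.4, 302.3]
tcp_rot: [[-0.988, -0.157, -0.001], [-0.157, 0.988, 0.0], [0.001, 0.0, -1.0]]
force: [-0.6, -0.6, -0.1]
opening: 0.001
gripper_force: 0.0
t 33.5667 q [ -27.1   -2.    97.6   -0.    84.4 -126.2] p [ 536.2 -148.4  302.3] F [-0.6 -0.6 -0.1] op 0.001388400649783899 
 [[-0.988, -0.157, -0.001], [-0.157, 0.988, 0.0], [0.001, 0.0, -1.0]]
[242.0, 122.5, 269.9, 193.8] 0.87 [{'pixel': [155.0, 257.9], 'confidence': 0.7}]
pred [122.0, 255.0] [193.6, 255.0] [161.2, 269.7] [161.2, 240.3] o [156.7, 255.0]
jig x -8.256657928849126
row [-1.856e-01 -1.000e-04  1.147e-01] [-0.0003  0.0002 -0.0008] mm [-1.485e+02 -1.000e-01  9.180e+01] deg [-0.  0. -0.]
```

```bash
python3 -m creep '[[-0.03,0,0,0,0,0],[-0.07,0,0,0,0,0],[-0.12,0,0,0,0,0],[-0.16,0,0,0,0,0],[-0.1856,0,0,0,0,0]]'
python3 -m creep '[[0,0,0.02,0,0,0],[0,0,0.05,0,0,0],[0,0,0.085,0,0,0],[0,0,0.1147,0,0,0],[0,0,0.1147,0,0,0]]'
python3 -m creep '[[0.01,0,-0.001,0,0,0],[0.02,0,-0.003,0,0,0],[0.0375,0,-0.005,0,0,0],[0.055,0,-0.007,0,0,0],[0.074,0,-0.0077,0,0,0]]'
python3 -m creep '[[0.0213,0,0.0025,0,0,0],[0.0425,0,0.0075,0,0,0],[0.065,0,0.015,0,0,0],[0.0875,0,0.025,0,0,0],[0.109,0,0.037,0,0,0]]'
python3 -m creep '[[0.0175,0,0.0125,0,0,0],[0.034,0,0.0275,0,0,0],[0.05,0,0.046,0,0,0],[0.065,0,0.0675,0,0,0],[0.079,0,0.09,0,0,0]]'
python3 -m creep '[[0.006,0,0.014,0,0,0],[0.011,0,0.026,0,0,0],[0.016,0,0.039,0,0,0],[0.0205,0,0.051,0,0,0],[0.0245,0,0.0625,0,0,0]]'
python3 -m creep '[[0.001,0,0.003,0,0,0],[0.002,0,0.006,0,0,0],[0.002,0,0.009,0,0,0],[0.002,0,0.012,0,0,0],[0.002,0,0.0135,0,0,0]]'
```

```text
clock: 34.13
position: [685.1, -124.8, 302.4]
tcp_rot: [[-0.988, -0.158, 0.001], [-0.158, 0.988, 0.0], [-0.001, 0.0, -1.0]]
force: [0.4, -0.4, 0.6]
opening: -0.001
gripper_force: 0.0
clock: 34.55
position: [679.8, -124.3, 204.2]
tcp_rot: [[-0.988, -0.157, -0.01], [-0.157, 0.988, 0.004], [0.01, 0.005, -1.0]]
force: [-0.8, 0.8, -1.1]
opening: -0.0
gripper_force: 0.0
clock: 34.97
position: [625.6, -134.9, 220.5]
tcp_rot: [[-0.988, -0.157, 0.006], [-0.157, 0.988, -0.002], [-0.006, -0.003, -1.0]]
force: [2.3, -0.7, -0.8]
opening: -0.003
gripper_force: 1.0
clock: 35.38
position: [540.1, -149.0, 191.3]
tcp_rot: [[-0.988, -0.157, 0.009], [-0.157, 0.988, -0.003], [-0.008, -0.005, -1.0]]
force: [4.0, 0.1, 0.2]
opening: -0.0
gripper_force: 1.4
clock: 35.8
position: [478.8, -159.5, 119.2]
tcp_rot: [[-0.988, -0.157, 0.01], [-0.157, 0.988, -0.004], [-0.009, -0.006, -1.0]]
force: [4.6, -0.0, 2.6]
opening: -0.001
gripper_force: 1.8
clock: 36.22
position: [458.2, -161.8, 65.8]
tcp_rot: [[-0.988, -0.157, 0.003], [-0.157, 0.988, -0.001], [-0.003, -0.002, -1.0]]
force: [8.6, 1.0, 7.3]
opening: 0.0
gripper_force: 3.9
clock: 36.63
position: [455.4, -161.4, 54.3]
tcp_rot: [[-0.987, -0.158, -0.001], [-0.158, 0.987, -0.0], [0.001, -0.0, -1.0]]
force: [1.0, -0.7, 3.0]
opening: -0.001
gripper_force: 2.1
```

```bash
python3 -m creep '[[0,0,0.001,0,0,0],[0,0,0.0025,0,0,0],[0,0,0.0035,0,0,0],[0,0,0.005,0,0,0],[0,0,0.006,0,0,0]]'
python3 -m creep '[[0,0,0.001,0,0,0],[0,0,0.002,0,0,0],[0,0,0.003,0,0,0],[0,0,0.004,0,0,0],[0,0,0.005,0,0,0]]'
python3 -m creep '[[0,0,0.001,0,0,0],[0,0,0.002,0,0,0],[0,0,0.003,0,0,0],[0,0,0.003,0,0,0],[0,0,0.003,0,0,0]]'
```

```text
clock: 37.05
position: [455.3, -161.4, 49.5]
tcp_rot: [[-0.988, -0.158, -0.001], [-0.158, 0.988, -0.0], [0.001, 0.0, -1.0]]
force: [-0.4, -1.2, 3.0]
opening: 0.001
gripper_force: 1.3
clock: 37.47
position: [455.3, -161.3, 45.5]
tcp_rot: [[-0.988, -0.158, -0.001], [-0.158, 0.988, 0.0], [0.001, 0.0, -1.0]]
force: [-1.2, -1.7, 3.3]
opening: -0.004
gripper_force: 1.9
clock: 37.88
position: [455.4, -161.4, 44.1]
tcp_rot: [[-0.987, -0.158, -0.001], [-0.158, 0.987, 0.0], [0.001, 0.0, -1.0]]
force: [-6.3, 1.1, 11.3]
opening: 0.004
gripper_force: 5.7
```

```bash
python3 -m creep '[[0,0,0,0,0,0],[0,0,0,0,0,0],[0,0,0,0,0,0],[0,0,0,0,0,0],[0,0,-0.001,0,0,0]]'
python3 -m creep '[[0,0,-0.001,0,0,0],[0,0,-0.002,0,0,0],[0,0,-0.003,0,0,0],[0,0,-0.004,0,0,0],[0,0,-0.005,0,0,0]]'
python3 -m creep '[[0,0,-0.001,0,0,0],[0,0,-0.002,0,0,0],[0,0,-0.003,0,0,0],[0,0,-0.004,0,0,0],[0,0,-0.005,0,0,0]]'
python3 -m creep '[[0,0,-0.001,0,0,0],[0,0,-0.002,0,0,0],[0,0,-0.003,0,0,0],[0,0,-0.004,0,0,0],[0,0,-0.005,0,0,0]]'
python3 -m creep '[[0,0,-0.001,0,0,0],[0,0,-0.002,0,0,0],[0,0,-0.003,0,0,0],[0,0,-0.004,0,0,0],[0,0,-0.005,0,0,0]]'
```

```text
clock: 38.3
position: [455.4, -161.4, 44.6]
tcp_rot: [[-0.987, -0.158, -0.001], [-0.158, 0.987, 0.0], [0.001, 0.0, -1.0]]
force: [-3.3, -1.2, 6.3]
opening: 0.0
gripper_force: 3.4
clock: 38.72
position: [455.4, -161.3, 48.0]
tcp_rot: [[-0.988, -0.157, -0.0], [-0.157, 0.988, 0.0], [0.0, 0.0, -1.0]]
force: [-1.2, -1.8, 2.9]
opening: 0.002
gripper_force: 1.5
clock: 39.13
position: [455.5, -161.2, 52.1]
tcp_rot: [[-0.988, -0.157, -0.0], [-0.157, 0.988, 0.0], [0.0, 0.0, -1.0]]
force: [-1.9, -1.2, 3.0]
opening: -0.001
gripper_force: 1.3
clock: 39.55
position: [455.6, -161.0, 56.0]
tcp_rot: [[-0.988, -0.157, 0.0], [-0.157, 0.988, 0.001], [-0.0, 0.001, -1.0]]
force: [0.9, 0.4, 0.1]
opening: 0.003
gripper_force: 0.0
clock: 39.97
position: [455.5, -161.3, 60.1]
tcp_rot: [[-0.988, -0.157, -0.0], [-0.157, 0.988, 0.0], [0.0, 0.0, -1.0]]
force: [0.2, -0.1, 0.7]
opening: -0.002
gripper_force: 0.0
```

Contact force vanished at TCP z≈55, i.e. the leaf stayed at 0: caught. Retreat and verify.

```bash
python3 -m creep '[[0,0,-0.01,0,0,0],[0,0,-0.03,0,0,0],[0.01,0,-0.06,0,0,0],[0.03,0,-0.1,0,0,0],[0.05,0,-0.14,0,0,0]]'
python3 -m creep '[[0,0,0,0,0,0],[0,0,0,0,0,0],[0,0,0,0,0,0],[0,0,0,0,0,0],[0,0,0,0,0,0]]'
python3 - <<'E'
from h import *
g=optics.grab_frame('side');print([(h['extent'],h['confidence']) for h in regions_of(g,'jig_leaf')[:1]],[(h['pixel'],h['confidence']) for h in tip_of(g,'leaf_pad')[:1]])
for t in ('short_cap','punch_block','oil_can','long_cap'):
    for h in tip_of(g,t)[:1]: print(t,np.round(h['pixel'],1),round(h['confidence'],2))
w=optics.grab_frame('wrist');h=tip_of(w,'leaf_pad')[0];print(h,onz(w,h['pixel'],70,True));state()
E
```

```text
clock: 40.38
position: [415.2, -167.2, 173.3]
tcp_rot: [[-0.987, -0.158, -0.001], [-0.158, 0.987, 0.001], [0.001, 0.001, -1.0]]
force: [0.5, -0.6, -0.0]
opening: 0.0
gripper_force: 0.0
clock: 40.8
position: [415.5, -167.0, 170.7]
tcp_rot: [[-0.987, -0.158, -0.002], [-0.158, 0.987, 0.002], [0.002, 0.002, -1.0]]
force: [-0.1, 0.9, -0.2]
opening: 0.001
gripper_force: 0.0
[([218.0, 158.9, 288.9, 177.9], 0.73)] [([165.5, 288.3], 0.7)]
short_cap [153.  258.4] 0.65
punch_block [259.1 250.5] 0.98
oil_can [159.4 295.6] 0.78
long_cap [176.5 253.5] 0.77
{'pixel': [222.7, 255.1], 'confidence': 0.69} [ 453.18779878 -162.33279706   70.        ]
t 41.25 q [ -36.5  -11.5  120.1   -0.    71.4 -135.5] p [ 416.1 -167.6  172. ] F [-0.4  0.4 -0.2] op 7.567094434520801e-05 
 [[-0.988, -0.158, -0.0], [-0.158, 0.988, 0.0], [0.0, 0.0, -1.0]]
```

The leaf is shut (rows 159–178), the casting is in the nest, and the bystanders haven't moved.

```bash
python3 -c "
from plant import order
print(order.job_done())"
```

```text
the job is handed in; nothing more can be done
None
```

The long casting is seated in the nest with its narrow ear towards the latch, the leaf is latched shut over it (second try; the first press didn't catch), the other three things stand where they were, and the job is handed in; no verdict came back.

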